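# Peg the rinsed dosing cups to dry and shut the drip box

## Robot

A 6-joint arm with a two-finger parallel gripper is mounted at the origin on the work surface. World frame = base frame: x ahead of the robot, y to its left, z up, the work surface at z = 0. Lengths are in mm, angles in rad, forces in N, time in s.
With the tool pointing down it reaches from about 275 to 1000 mm from the base axis. Payload 8.4 kg.
Tool frame: the origin (TCP) lies between the finger pads; the fingertips stand 17 mm ahead of it and the grasp point (between the pads) lies 2 mm behind it; z points along the fingers, y is the line along which they close (so a half turn about z gives the same grasp; the last joint's range is limited). The gripper opens to 85 mm and grips with 20 to 120 N. Pads are 22 mm wide; open, the fingers measure 114 mm over their backs; the gripper's body (76 mm by 85 mm) begins 54 mm behind the grasp point. The pads swing forward as they close: fully open they stand 13 mm farther back than shut.
Start: joints at [-1.258, 0.353, 1.633, -0, 1.155, -0.002], TCP at [193.515, -594.289, 248.281] pointing down, gripper open.
Joint ranges: [-2.63, 2.63], [-0.92, 2.1], [0.06, 2.66], [-1.3, 4.44], [0, 2.69], [-3.02, 3.02]. Speed limits (rad/s): [2.22, 2.22, 2.79, 3.14, 3.14, 3.14].

## Interface

Orientations are given as [roll, pitch, yaw] about the fixed x, y, z axes, in that order (R = Rz(yaw) Ry(pitch) Rx(roll)).
In Python, from rig import sense, grab_frame, sign_off gives the robot as it stands. The module is installed in compiled form; this text tells all that it offers.
- The arm moves only by the tool send_rows, never from a script. Its argument "moves" is a list that holds one entry, the list of rows, each a list of 7 numbers: the shift along the world's x, y, z in m, then the turn, a rotation vector about the world's x, y, z in rad, then the opening, from -1 (shut) to 1 (fully open). In form: [[[dx, dy, dz, rx, ry, rz, jaw], ...]]. A call has 1 to 10 rows; each row shifts and turns the commanded pose from where the row before left it; what a row does not reach is not made up. A row lasts 1/10 s, in which the tool goes at most 50 mm and 8.59 degrees, less where a joint would pass 70% of its speed; a pose out of reach is approached as far as the arm can. A call with a gripper value outside its range is refused whole. The fingers move at their own pace and stop on an object; "grip_force" is the grip in N (left out, the last holds). Time passes only in rows, so rows that do not move let the fingers close. It gives the time, the measured TCP pose, the force, the opening and the grip force at its end, in the units of the state.
- sense(): the state, without advancing time (a new reading comes with each control period).
- grab_frame(name): name is "side" or "top" or "wrist"; returns a dict with "img" (400x640x3 uint8, red, green, blue), "mtx" (3x3 intrinsics, pixels), "rvec" (rotation vector, rad) and "tvec" (3), from world to camera coordinates, as OpenCV has them; the wrist camera has in their place "T_tool_cam" (4x4, takes a point from camera to tool coordinates, whose origin is the TCP and whose axes are the flange's). Camera axes: x right, y down, z forward; pixel columns grow to the right and rows downward; lengths in mm; the calibration is good to about 2 mm. The wrist camera is an equidistant fisheye: a pixel r from the principal point sees the ray r / f radians off the axis. A picture is of the moment at which its call begins: read the wrist's pose just before it. There is no depth.
- sign_off(): hands the job in; it is judged then, once.
The state is a dict: "clock": time; "qpos": joint angles; "qvel": joint speeds; "joint_efforts": joint torques, N m; "eef_pos": TCP position; "tcp_rot": TCP orientation; "contact_force": force on the tool from outside, world axes, zero at the start; "wrist_torque": the same for the moment, N m; "opening": opening from 0.0 (shut) to 1.0 (fully open); "grasp_force": force on a finger pad.
Only numpy, scipy, OpenCV 4.12 (cv2) and the standard library are available. Lean on these libraries where they do the work, as an engineer would, in place of code of your own. Each camera call takes 0.05 s, during which the arm holds its last target. There are 200 camera calls.

## Task

Put every rinsed dosing cup mouth down on its own drying peg in the drip box, pushed right down so its rim stands on the box floor, with its lug facing straight to the door side along the black strip. When all the cups are on, push the door fully shut so that it snaps home on its catch. Do not disturb the bucket, the tin or the hoof pick.

Things in the scene. Friction and masses are not known exactly. Their poses are not given: they have to be found in the camera images.
- drip_box: Grey open-topped drip box fixed to the bench, 200 mm deep (x), 250 mm wide (y). Origin: centre of its underside on the bench. x points from its door side to its back, z up. Floor top 10 mm, side and back walls 40 mm above the bench; the front (-x) is closed only by the door. Four drying pegs, two back, two front; load the back ones first: a cup on a front peg gets in the way of a tilted hand.
- door (a joint): Opening (rad) of the box's steel front door: 0 shut, grows as it swings out to the box's -x side. Hinge upright at the box's left (+y) front corner. No handle: push it shut from outside. Light hinge friction, no spring: it stays where left. A sprung ball catch resists from 0.1 to 0.05 rad (about 2 N at the free edge), then pulls it home to its stop at 0.
- door_hinge (a point): On the door's hinge line at mid height of the door, 44.5 mm above the bench. Turns with the door: y points along the panel from its free edge to the hinge, x is normal to the panel, into the box. Panel 8 mm thick (outside face 4 mm to -x of this point), from 12 to 77 mm above the bench.
- door_edge (a point): Middle of the door's free edge, mid thickness and mid height (44.5 mm above the bench), 218 mm from the hinge line.
- peg_back_left (a point): Foot of the back left peg (seen from the robot; back = away from the door), on its axis at the box floor. Axes as the box, z up. Round wooden peg 36 mm thick, 65 mm tall, tapered tip (top 75 mm above the bench). A black strip on the floor runs from the peg to -x, towards the door: the mark for the cup's lug.
- peg_back_right (a point): Foot of the back right peg (seen from the robot; back = away from the door), on its axis at the box floor. Axes as the box, z up. Round wooden peg 36 mm thick, 65 mm tall, tapered tip (top 75 mm above the bench). A black strip on the floor runs from the peg to -x, towards the door: the mark for the cup's lug.
- peg_front_left (a point): Foot of the front left peg (seen from the robot; back = away from the door), on its axis at the box floor. Axes as the box, z up. Round wooden peg 36 mm thick, 65 mm tall, tapered tip (top 75 mm above the bench). A black strip on the floor runs from the peg to -x, towards the door: the mark for the cup's lug.
- peg_front_right (a point): Foot of the front right peg (seen from the robot; back = away from the door), on its axis at the box floor. Axes as the box, z up. Round wooden peg 36 mm thick, 65 mm tall, tapered tip (top 75 mm above the bench). A black strip on the floor runs from the peg to -x, towards the door: the mark for the cup's lug.
- cup1: White square plastic dosing cup, 100 mm long, 56 x 56 mm outside, 50 x 50 x 97 mm inside, 90 g; starts lying with its lug up. Origin: middle of the side face opposite the lug (the face it lies on; cup axis 28 mm along z). x points out of the open mouth, z to the lug: a 14 x 30 mm block standing 12 mm off one side, 7 to 21 mm from the rim. May be absent.
- cup1_mouth (a point): Centre of this cup's open mouth, in the plane of the rim (cup frame 50, 0, 28 mm).
- cup1_base (a point): Centre of the outside of this cup's closed end (cup frame -50, 0, 28 mm).
- cup2: White square plastic dosing cup, 100 mm long, 56 x 56 mm outside, 50 x 50 x 97 mm inside, 90 g; starts lying with its lug up. Origin: middle of the side face opposite the lug (the face it lies on; cup axis 28 mm along z). x points out of the open mouth, z to the lug: a 14 x 30 mm block standing 12 mm off one side, 7 to 21 mm from the rim. May be absent.
- cup2_mouth (a point): Centre of this cup's open mouth, in the plane of the rim (cup frame 50, 0, 28 mm).
- cup2_base (a point): Centre of the outside of this cup's closed end (cup frame -50, 0, 28 mm).
- cup3: White square plastic dosing cup, 100 mm long, 56 x 56 mm outside, 50 x 50 x 97 mm inside, 90 g; starts lying with its lug up. Origin: middle of the side face opposite the lug (the face it lies on; cup axis 28 mm along z). x points out of the open mouth, z to the lug: a 14 x 30 mm block standing 12 mm off one side, 7 to 21 mm from the rim. May be absent.
- cup3_mouth (a point): Centre of this cup's open mouth, in the plane of the rim (cup frame 50, 0, 28 mm).
- cup3_base (a point): Centre of the outside of this cup's closed end (cup frame -50, 0, 28 mm).
- cup4: White square plastic dosing cup, 100 mm long, 56 x 56 mm outside, 50 x 50 x 97 mm inside, 90 g; starts lying with its lug up. Origin: middle of the side face opposite the lug (the face it lies on; cup axis 28 mm along z). x points out of the open mouth, z to the lug: a 14 x 30 mm block standing 12 mm off one side, 7 to 21 mm from the rim. May be absent.
- cup4_mouth (a point): Centre of this cup's open mouth, in the plane of the rim (cup frame 50, 0, 28 mm).
- cup4_base (a point): Centre of the outside of this cup's closed end (cup frame -50, 0, 28 mm).
- bucket: Blue plastic bucket of clothespins, 140 mm wide at the top, 120 mm high; bystander. Origin: centre of its underside.
- tin: Closed aluminium tin with hinged lid, 94 by 134 by 55 mm; bystander. Origin: centre of its underside.
- hoof_pick: Steel hoof pick with black handle, about 175 mm long, lying on the bench; bystander. Origin: near its middle, on the bench.
There are look-alikes about, which are no part of the job. What is shaped like the cup2 but blue or purple is not meant.

How it is judged:
By the outcome, as a careful person would: the job done as asked, in the order asked, and still so for the second after the job is handed in, with the robot touching nothing.
Of cup1, cup2, cup3, cup4 only 3 to 4 are there at a start; the rules pass over those that are not, and their reading is None.
At some moment in a run one of cup1, cup2, cup3, cup4 may be knocked a few centimetres aside while the robot is not near it.
It also fails if it takes over 210 s, if anything falls off the work surface, if the arm or the gripper's body presses on something with over 40 N, if the wrist force passes 120 N, or if a joint passes its speed limit or range.

## Working session

There is one attempt and no reset: what is moved stays moved. The work goes in short steps, Python scripts to look and compute and a tool call to move; the robot and the scene stay as the last step left them, time stands still between calls to the robot, and variables do not carry over. Pictures are saved under pics/ and viewed, at most 14 in all, crops included, and the job is handed in when it is done.

Besides the shell and the picture viewer there is one more tool, called after "Request:" as name(argument=value, ...), one argument or row to a line, values as JSON. send_rows: Moves the arm, as the interface text tells. Its arguments: {"type":"object","properties":{"moves":{"type":"array"},"grip_force":{"type":"number"}},"required":["moves"]}

```bash
mkdir -p pics
python3 - <<'E'
from rig import sense, grab_frame
import cv2
s=sense();print(s)
for n in("top","side"):
    f=grab_frame(n);cv2.imwrite(f"pics/{n}0.png",f["img"][:,:,::-1]);print(n,f["mtx"],f["rvec"],f["tvec"])
E
```

```text
{'clock': 0.0, 'qpos': array([-1.25840632e+00,  3.53656926e-01,  1.63415881e+00, -3.08088159e-05,
        1.15517586e+00, -2.43403305e-03]), 'qvel': array([ 0.0014839 ,  0.00173274,  0.00094542,  0.00098101, -0.00011997,
       -0.00168838]), 'joint_efforts': array([ 1.60836793e-03, -6.05236030e+01, -3.42068338e+01,  1.32351656e-04,
        9.37714329e-03, -1.44750021e-05]), 'eef_pos': array([ 193.36057561, -593.8540304 ,  247.54561434]), 'tcp_rot': array([-3.14019364e+00,  2.47633460e-05,  3.14836517e-01]), 'contact_force': array([-0.31982386, -0.04258631, -0.0165665 ]), 'wrist_torque': array([ 0.02471553, -0.04252602,  0.03405095]), 'grasp_force': 0.0, 'opening': 0.9995308455852766}
top [[436.1488427    0.         314.36333093]
 [  0.         436.1488427  198.33702685]
 [  0.           0.           1.        ]] [ 2.19628805 -2.20537912  0.04430519] [  63.72225203  545.44702027 1392.08267455]
side [[424.3964802    0.         317.891172  ]
 [  0.         424.3964802  199.65055913]
 [  0.           0.           1.        ]] [ 0.53337807 -2.67639299  1.15327374] [ 534.32499369  127.0702611  1100.24073702]
```

View pics/top0.png

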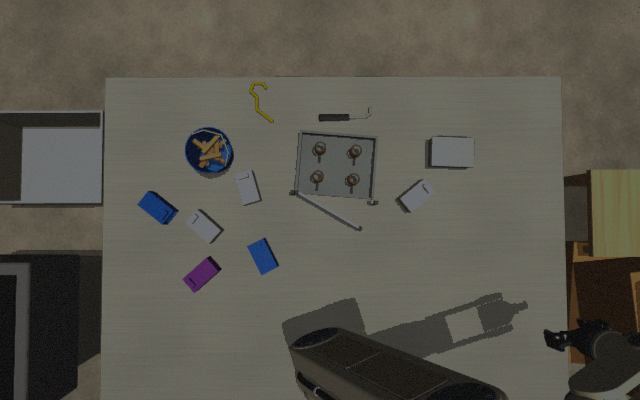

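View pics/side0.png

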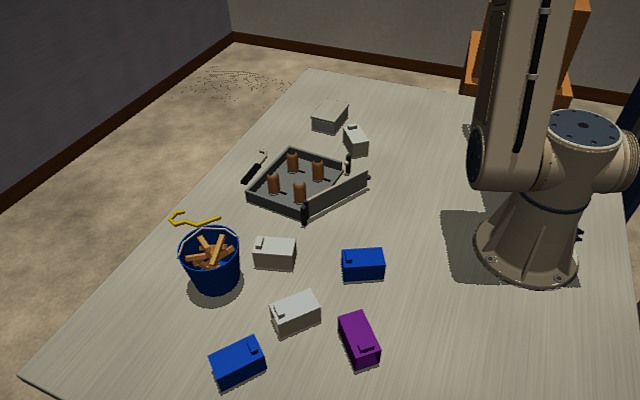

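The top view has +x up and +y left. It shows white cups at (247,187), (205,226) and (415,195), the box centred near (337,165) with its door ajar from (295,192) to (360,229), and the tin at (451,152). I'll take a closer crop.

```bash
cat > h.py <<'E'
import numpy as np, cv2
from scipy.spatial.transform import Rotation as Ro
def ray(f,uv,z):
    R=cv2.Rodrigues(f["rvec"])[0]; t=np.array(f["tvec"]).ravel()
    uv=np.atleast_2d(np.float64(uv)); d=np.c_[uv,np.ones(len(uv))]@np.linalg.inv(f["mtx"]).T@R; c=-R.T@t
    return c+d*((np.broadcast_to(z,(len(uv),))-c[2])/d[:,2])[:,None]
def proj(f,P): return cv2.projectPoints(np.float64(P).reshape(-1,1,3),f["rvec"],f["tvec"],f["mtx"],None)[0][:,0]
E
python3 - <<'E'
from rig import grab_frame
from h import *
f=grab_frame("top");im=f["img"][:,:,::-1].copy()
crop=im[120:240,180:445];cv2.imwrite("pics/c1.png",cv2.resize(crop,None,fx=3,fy=3,interpolation=cv2.INTER_CUBIC))
print(ray(f,[[247,187],[205,226],[415,195],[337,165]],56).round())
for (u,v) in [(247,187),(205,226),(415,195)]: print(im[v-3:v+4,u-20:u+20].mean(2)[3].astype(int))
E
```

```text
[[ 580.  271.   56.]
 [ 459.  402.   56.]
 [ 553. -252.   56.]
 [ 648.  -10.   56.]]
[103 109 102 103 104 105 106 103 104 103 106 113 111 111 112 114 113 111
 114 110 110 114 110 111 111 113 109 114 112  72  47  76 100 102 103 102
 101 103 103 102]
[103 102 101 105 108 112 111 111 111 113 111 114 112 111 111 110 112 115
 113 112 113 112 114 114 111 114 112 111 112 113 108  78  47  41  40  57
  96 100 104 104]
[103 104 103  96  60  56  45  50  77 111 111 112 112 115 111 112 112 109
 110 113 110 112 112 110 110 112 114 113 113 108 112 113 112 112 113 113
 108 107 102 103]
```

View pics/c1.png

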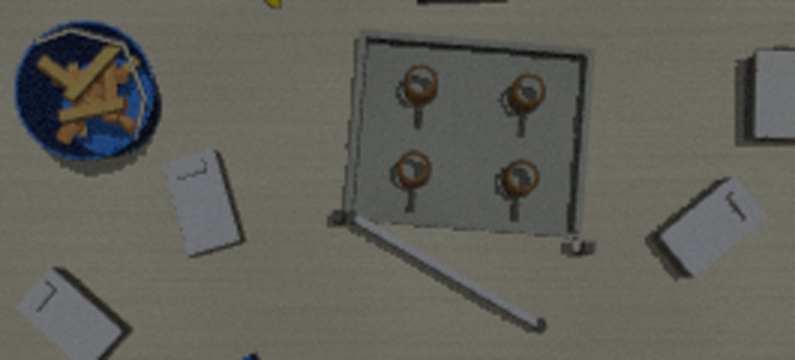

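The crop shows three cups: A's lug end is at (192,170), B's at (42,292) and C's at (735,205). All three mouths point away from the robot. The peg tops are at (422,82), (527,92), (413,168) and (520,177). Next I'll fit silhouettes in both cameras.

```bash
cat >> h.py <<'E'
from scipy.optimize import minimize
L=[(x,y,z) for x in(-50,50) for y in(-28,28) for z in(0,56)]
LUG=[(x,y,68) for x in(29,43) for y in(-15,15)]
def cup_pts(p):
    c,s=np.cos(p[2]),np.sin(p[2]); P=np.float64(L); return np.c_[c*P[:,0]-s*P[:,1]+p[0],s*P[:,0]+c*P[:,1]+p[1],P[:,2]]
def peg_pts(p):
    a=np.linspace(0,6.28,25)[:-1]; return np.concatenate([np.c_[r*np.cos(a)+p[0],r*np.sin(a)+p[1],0*a+z] for r,z in((18,10),(18,65),(13,75))])
S=8
def fit(frames,feat,pts,p0,step):
    F=[cv2.resize(cv2.GaussianBlur(feat(f["img"].astype(np.float32)),(0,0),.6),None,fx=S,fy=S,interpolation=cv2.INTER_LINEAR) for f in frames]
    def cost(p):
        v=0
        for f,G in zip(frames,F):
            h=cv2.convexHull(((proj(f,pts(p))+.5)*S).astype(np.float32)).astype(np.int32)
            m=cv2.fillConvexPoly(np.zeros(G.shape,np.uint8),h,1)
            x,y,w,hh=cv2.boundingRect(h); k=2*S
            sl=np.s_[max(0,y-k-2):y+hh+k+2,max(0,x-k-2):x+w+k+2]; m=m[sl]; g=G[sl]
            o=cv2.dilate(m,np.ones((2*k+1,2*k+1)))-m; i=m-cv2.erode(m,np.ones((2*k+1,2*k+1)))
            v-=(g[i>0].mean()-g[o>0].mean())/(G.std()+1e-6)
        return v
    p0=np.float64(p0); best=None
    for sc in(1,.5,.25):
        sim=np.vstack([p0]+[p0+sc*np.eye(len(p0))[i]*step[i] for i in range(len(p0))])
        r=minimize(cost,p0,method="Nelder-Mead",options=dict(initial_simplex=sim,maxiter=120)); p0=r.x
    return r.x,r.fun
white=lambda a:np.where(a.max(2)<1,0,(a[...,2]-a[...,0])/(a.sum(2)+20)*(1)) 
brown=lambda a:(a[...,0]-a[...,2])/(a.sum(2)+20)
E
python3 - <<'E'
from rig import grab_frame
from h import *
t=grab_frame("top");s=grab_frame("side")
for a in(t["img"][187,247],t["img"][187,232],t["img"][187,258],t["img"][147,320],t["img"][160,335]):print(a)
print("corners",ray(t,[[300,131.7],[377.3,136.7],[295,191.7]],40).round(),ray(t,[[371.7,201.7]],40).round())
print("door",ray(t,[[299,193],[360,228]],77).round())
for n,p0 in dict(A=(580,271,.2),B=(459,402,.8),C=(553,-252,-.7)).items():
    for fr in([t],[s],[t,s]):
        p,c=fit(fr,white,cup_pts,p0,(10,10,.2));print(n,p.round(2),round(c,2))
for uv in[(320.7,147.3),(355.7,150.7),(317.7,176),(353.3,179)]:
    p0=ray(t,[uv],75)[0,:2]
    for fr in([t],[s],[t,s]):
        p,c=fit(fr,brown,peg_pts,p0,(8,8));print("peg",p.round(1),round(c,2))
E
```

```text
[109 112 118]
[107 107  95]
[75 75 66]
[45 47 46]
[91 91 88]
corners [[ 756.  106.   40.]
 [ 739. -139.   40.]
 [ 566.  122.   40.]] [[ 533. -119.   40.]]
door [[560. 109.  77.]
 [452. -78.  77.]]
A [5.8171e+02 2.7776e+02 3.0000e-01] -0.65
A [5.8741e+02 2.8053e+02 3.1000e-01] -0.04
A [5.8323e+02 2.7856e+02 3.0000e-01] -0.62
B [457.85 419.16   0.85] -0.57
B [479.91 384.22   0.84] -0.29
B [458.74 419.53   0.86] -0.56
C [ 556.21 -266.2    -0.89] -0.66
C [ 5.4249e+02 -2.3443e+02 -5.3000e-01] -0.03
C [ 556.3  -268.09   -0.9 ] -0.6
peg [705.3  44.1] -2.03
peg [705.   45.5] -1.67
peg [705.6  44.3] -3.68
peg [695.4 -68.1] -2.05
peg [695.7 -65.7] -1.68
peg [696.2 -68.1] -3.68
peg [615.   51.7] -1.99
peg [616.2  52.4] -1.52
peg [615.6  52. ] -3.49
peg [605.1 -60.5] -2.02
peg [605.8 -58.5] -1.59
peg [605.7 -60.1] -3.57
```

```bash
cat > ov.py <<'E'
from h import *
def overlay(f,cups,name,pegs=()):
    im=f["img"][:,:,::-1].copy(); k=4; T=[]
    for p in cups:
        u=proj(f,[(p[0],p[1],28)])[0]; x,y=(u-33).astype(int); x=max(0,x);y=max(0,y)
        c=cv2.resize(im[y:y+66,x:x+66],(264,264),interpolation=cv2.INTER_CUBIC); c=np.clip(c*1.8,0,255).astype(np.uint8)
        q=((proj(f,cup_pts(p))-(x,y)+.5)*k).astype(int)
        for i in range(8):
            for j in range(i):
                if bin(i^j).count("1")==1: cv2.line(c,tuple(map(int,q[i])),tuple(map(int,q[j])),(0,0,255) if (i&1 and j&1) else (0,255,0),1)
        T.append(c)
    return np.hstack(T)
E
python3 - <<'E'
from rig import grab_frame
from ov import *
t=grab_frame("top");s=grab_frame("side")
C=[(581.7,277.8,.3),(457.9,419.2,.85),(556.2,-266.2,-.89)]
cv2.imwrite("pics/o1.png",np.vstack([overlay(t,C,""),overlay(s,C,"")]))
E
```

```text
(no output)
```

View pics/o1.png

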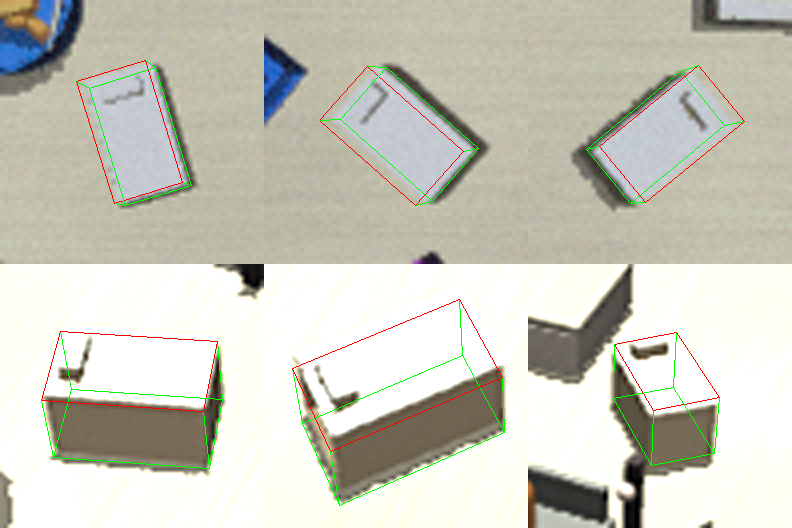

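The red top-face outlines sit a few mm outboard of the white faces, because the shaded side confused the fit. I'll refit on the top face alone.

```bash
cat >> h.py <<'E'
wb=lambda a:np.clip(a[...,2]-a[...,0],-15,12)+np.clip(a.mean(2)-100,-40,8)*.5
top_pts=lambda p:cup_pts(p)[1::2]
E
python3 - <<'E'
from rig import grab_frame
from ov import *
t=grab_frame("top");s=grab_frame("side"); C=[]
for n,p0 in dict(A=(580,271,.25),B=(459,402,.85),C=(553,-255,-.85)).items():
    p,c=fit([t],wb,top_pts,p0,(8,8,.1));print(n,p.round(3),round(c,2));C.append(p)
cv2.imwrite("pics/o2.png",np.vstack([overlay(t,C,""),overlay(s,C,"")]))
E
```

```text
A [5.81519e+02 2.73692e+02 2.86000e-01] -2.43
B [459.622 410.315   0.846] -2.68
C [ 553.028 -260.164   -0.887] -2.55
```

View pics/o2.png

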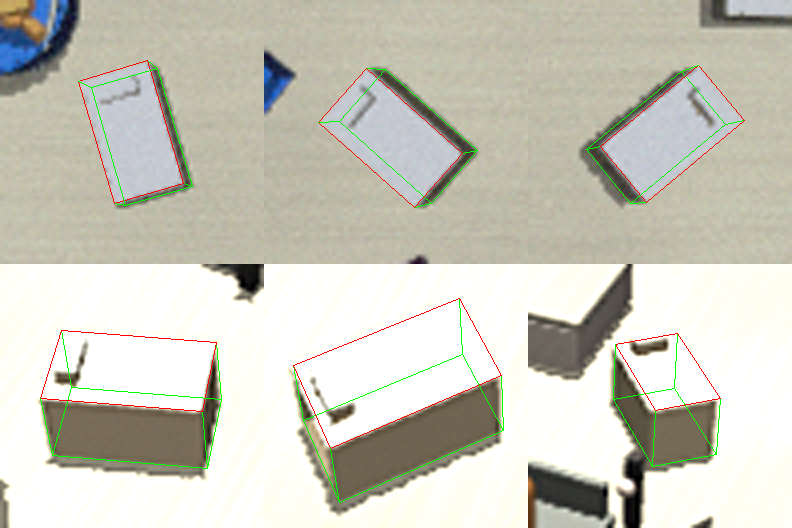

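The outlines now match the cups in both views, so the three cup poses are good. I'll move towards cup C and log joint data to identify the kinematics.

Run:
```python
from rig import grab_frame,sense
from h import *
np.set_printoptions(suppress=True,precision=3)
f=grab_frame("wrist");print(f["T_tool_cam"],f["mtx"])
s=sense();open("log.txt","a").write(repr([s["qpos"].tolist(),s["eef_pos"].tolist(),s["tcp_rot"].tolist()])+"\n")
```

```text
[[  -0.      -0.944   -0.329   84.107]
 [   1.      -0.001    0.002   -0.396]
 [  -0.002   -0.329    0.944 -125.675]
 [   0.       0.       0.       1.   ]] [[309.707   0.    319.841]
 [  0.    309.707 200.37 ]
 [  0.      0.      1.   ]]
```

Request:
send_rows(
  moves=[
    [[0.03, 0.03, 0.005, 0, 0, 0.14, 1], [0.03, 0.03, 0.005, 0, 0, 0.14, 1], [0.03, 0.03, 0.005, 0, 0, 0.14, 1], [0.03, 0.03, 0.005, 0, 0, 0.14, 1], [0.03, 0.03, 0.005, 0, 0, 0.14, 1], [0.03, 0.03, 0, 0, 0, 0.14, 1], [0.03, 0.03, 0, 0, 0, 0.14, 1], [0.03, 0.03, 0, 0, 0, 0.14, 1], [0.03, 0.03, 0, 0, 0, 0.14, 1], [0.03, 0.03, 0, 0, 0, 0.14, 1]],
  ],
)

```text
clock: 1.5
eef_pos: [494.6, -292.9, 273.5]
tcp_rot: [3.141, 0.0, 1.721]
contact_force: [-0.3, 0.1, -0.2]
opening: 1.002
grasp_force: 0.0
```

Request:
send_rows(
  moves=[
    [[0.001, 0.012, -0.02, 0, 0, 0.1335, 1], [0.001, 0.012, -0.02, 0, 0, 0.1335, 1], [0.001, 0.012, -0.02, 0, 0, 0.1335, 1], [0.001, 0.012, -0.02, 0, 0, 0.1335, 1], [0.001, 0.012, -0.02, -0.1085, -0.0885, 0, 1], [0.001, 0.012, -0.02, -0.1085, -0.0885, 0, 1], [0.001, 0.012, -0.02, -0.1085, -0.0885, 0, 1], [0.001, 0.012, -0.02, -0.1085, -0.0885, 0, 1], [0, 0, 0, 0, 0, 0, 1]],
  ],
)

```text
clock: 2.4
eef_pos: [494.6, -219.0, 131.7]
tcp_rot: [-3.11, 0.425, 2.242]
contact_force: [-1.2, 0.6, 0.4]
opening: 0.997
grasp_force: 0.0
```

```bash
cat >> h.py <<'E'
def RV(r): return Ro.from_euler("xyz",r)
def goal_pick(p,a,gx=-30,back=0):
    c,s=np.cos(p[2]),np.sin(p[2]); m=np.array([c,s,0]); y=np.array([-s,c,0])
    z=np.sin(a)*m-np.cos(a)*np.array([0,0,1]); R=np.c_[np.cross(y,z),y,z]
    return np.array([p[0],p[1],28])+gx*m+(2-back)*z, Ro.from_matrix(R)
def delta(s,pos,R):
    d=pos-s["eef_pos"]; w=(R*RV(s["tcp_rot"]).inv()).as_rotvec(); return (d/1000).round(4),w.round(4)
CUPS=dict(A=(581.5,273.7,.286),B=(459.6,410.3,.846),C=(553.0,-260.2,-.887))
E
python3 - <<'E'
from rig import grab_frame,sense
from h import *
np.set_printoptions(suppress=True,precision=3)
s=sense();print(s["qpos"],s["eef_pos"],s["tcp_rot"])
for b in(90,0):
    print(delta(s,*goal_pick(CUPS["C"],.56,back=b)))
E
```

```text
[-0.255  0.275  2.155 -0.647  0.468 -0.372] [ 494.624 -218.968  131.679] [-3.11   0.425  2.242]
(array([ 0.01 ,  0.018, -0.029]), array([-0.088, -0.106,  0.027]))
(array([ 0.04 , -0.019, -0.105]), array([-0.088, -0.106,  0.027]))
```

```bash
cat >> h.py <<'E'
def FK(q,P):
    d1,a1,L2,a3,L3,d6=P; Ry=lambda t:Ro.from_euler("y",t).as_matrix(); Rz=lambda t:Ro.from_euler("z",t).as_matrix()
    R=Rz(q[0]); p=np.array([0,0,d1])+R@[a1,0,0]; R=R@Ry(q[1]); p=p+R@[0,0,L2]; R=R@Ry(q[2]); p=p+R@[a3,0,L3]
    R=R@Rz(q[3])@Ry(q[4]); p=p+R@[0,0,d6]; return p,R@Rz(q[5])
E
python3 - <<'E'
from rig import sense
from h import *
from scipy.optimize import least_squares
np.set_printoptions(suppress=True,precision=3)
s=sense();open("log.txt","a").write(repr([s["qpos"].tolist(),s["eef_pos"].tolist(),s["tcp_rot"].tolist()])+"\n")
D=[eval(l) for l in open("log.txt")]
for q,p,r in D: print(FK(q,[0]*6)[1],"\n",RV(r).as_matrix())
r=least_squares(lambda P:np.concatenate([FK(q,P)[0]-p for q,p,_ in D]),[300,50,400,0,400,250]);print(r.x,r.fun)
E
```

```text
[[-0.31   0.951 -0.   ]
 [ 0.951  0.31  -0.   ]
 [-0.    -0.    -1.   ]] 
 [[ 0.951  0.31  -0.   ]
 [ 0.31  -0.951 -0.   ]
 [-0.     0.    -1.   ]]
[[-0.79  -0.567  0.232]
 [-0.612  0.713 -0.342]
 [ 0.028 -0.412 -0.911]] 
 [[-0.567  0.79   0.232]
 [ 0.713  0.612 -0.342]
 [-0.412 -0.028 -0.911]]
[149.742 -41.941 689.306  35.598 484.236 320.19 ] [-1.427 -0.461 -0.     0.     0.     0.   ]
```

Request:
send_rows(
  moves=[
    [[0, 0.02, 0.03, 0, 0, 0, 1], [0, 0.02, 0.03, 0, 0, 0, 1], [0, 0, 0, 0, 0, 0, 1]],
  ],
)

```text
clock: 2.7
eef_pos: [499.5, -179.1, 197.7]
tcp_rot: [-3.119, 0.428, 2.24]
contact_force: [0.3, 1.0, 0.7]
opening: 1.003
grasp_force: 0.0
```

Run:
```python
from rig import sense
from h import *
from scipy.optimize import least_squares
np.set_printoptions(suppress=True,precision=3)
s=sense();open("log.txt","a").write(repr([s["qpos"].tolist(),s["eef_pos"].tolist(),s["tcp_rot"].tolist()])+"\n")
D=[eval(l) for l in open("log.txt")]
r=least_squares(lambda P:np.concatenate([FK(q,P)[0]-p for q,p,_ in D]),[300,50,400,0,400,250]);print(r.x,r.fun)
```

```text
[288.944   3.093 564.925  56.696 491.329 320.461] [-1.425 -0.467  0.054  0.011 -0.079  0.087 -0.029  0.052 -0.141]
```

```bash
cat >> h.py <<'E'
from scipy.optimize import least_squares
PK=[288.944,3.093,564.925,56.696,491.329,320.461]
LO=np.array([-2.63,-.92,.06,-1.3,0,-3.02]);HI=np.array([2.63,2.1,2.66,4.44,2.69,3.02])
Z90=Ro.from_euler("z",np.pi/2).as_matrix()
def FKt(q): p,R=FK(q,PK); return p,R@Z90
def IK(pos,R,q0):
    def e(q):
        p,Rq=FKt(q); return np.r_[(p-pos)/100,(Ro.from_matrix(Rq)*R.inv()).as_rotvec()]
    r=least_squares(e,np.clip(q0,LO+1e-3,HI-1e-3),bounds=(LO,HI)); return r.x,np.abs(r.fun).max()
BYAW=-.085
PEG=dict(BL=(705.5,44.8),BR=(695.8,-67.2),FL=(615.5,52),FR=(605.5,-59.5))
def goal_place(peg,a,gx=-30,up=0,byaw=BYAW):
    # cup x down, lug to -box x ; cup frame -> tool as at pick
    b=np.array([np.cos(byaw),np.sin(byaw),0]); cx=np.array([0,0,-1.]); cz=-b; cy=np.cross(cz,cx)
    z=np.sin(a)*cx-np.cos(a)*cz; R=np.c_[np.cross(cy,z),cy,z]
    axis=np.array([*PEG[peg],10+50+up]) # cup centre on axis, rim on floor (cup x=0)
    return axis+gx*cx+2*z, Ro.from_matrix(R)
E
python3 - <<'E'
from h import *
np.set_printoptions(suppress=True,precision=2)
for cup,peg in(("C","BR"),("A","BL"),("B","FL")):
  for a in(.26,.35,.44,.52,.6,.7,.8):
    out=[]
    for g in(goal_pick(CUPS[cup],a),goal_pick(CUPS[cup],a,back=100),goal_place(peg,a,up=80),goal_place(peg,a)):
        sols=[]
        for j4 in(0,-1,3.1,4,1.5):
            for j6 in(0,-1.5,1.5):
                q,e=IK(*g,np.array([np.arctan2(g[0][1],g[0][0]),.4,2,j4,.4,j6]))
                if e<1e-3 and not any(np.allclose(q,x,atol=.05) for x in sols): sols.append(q)
        out.append([list(x[[1,2,3,4,5]].round(2)) for x in sols])
    print(cup,a,*out,sep="\n   ")
E
```

```text
C
   0.26
   [[np.float64(0.53), np.float64(2.03), np.float64(-0.36), np.float64(0.38), np.float64(-0.71)]]
   [[np.float64(0.33), np.float64(2.03), np.float64(-0.26), np.float64(0.57), np.float64(-0.8)]]
   [[np.float64(0.64), np.float64(2.28), np.float64(3.12), np.float64(1.09), np.float64(-1.57)]]
   [[np.float64(0.84), np.float64(2.25), np.float64(3.12), np.float64(1.26), np.float64(-1.57)]]
C
   0.35
   [[np.float64(0.52), np.float64(2.08), np.float64(-0.67), np.float64(0.3), np.float64(-0.38)]]
   [[np.float64(0.31), np.float64(2.1), np.float64(-0.44), np.float64(0.48), np.float64(-0.59)]]
   [[np.float64(0.57), np.float64(2.27), np.float64(3.12), np.float64(0.92), np.float64(-1.56)]]
   [[np.float64(0.77), np.float64(2.25), np.float64(3.12), np.float64(1.1), np.float64(-1.57)]]
C
   0.44
   [[np.float64(0.53), np.float64(2.13), np.float64(-1.13), np.float64(0.27), np.float64(0.1)]]
   [[np.float64(0.31), np.float64(2.17), np.float64(-0.72), np.float64(0.4), np.float64(-0.28)]]
   [[np.float64(0.51), np.float64(2.25), np.float64(3.12), np.float64(0.74), np.float64(-1.56)]]
   [
[... 6239 characters left out ...]
np.float64(1.68)]]
   [[np.float64(0.33), np.float64(2.42), np.float64(2.68), np.float64(0.33), np.float64(1.84)]]
   [[np.float64(0.31), np.float64(2.29), np.float64(3.75), np.float64(0.38), np.float64(-1.96)]]
   [[np.float64(0.52), np.float64(2.31), np.float64(3.54), np.float64(0.57), np.float64(-1.73)]]
B
   0.8
   [[np.float64(0.63), np.float64(2.35), np.float64(2.9), np.float64(0.64), np.float64(1.62)]]
   [[np.float64(0.4), np.float64(2.49), np.float64(2.8), np.float64(0.56), np.float64(1.69)]]
   [[np.float64(0.28), np.float64(2.24), np.float64(4.09), np.float64(0.23), np.float64(-2.31)]]
   [[np.float64(0.47), np.float64(2.27), np.float64(3.64), np.float64(0.39), np.float64(-1.84)]]
```

```bash
sed -i 's/gx=-30/gx=-36/' h.py
cat >> h.py <<'E'
AA=.38
def show(d,n): print(n,"rows:",(np.r_[d[0],d[1]]/n).round(4).tolist())
E
python3 - <<'E'
from rig import sense
from h import *
s=sense(); g=goal_pick(CUPS["C"],AA,back=90); h=goal_pick(CUPS["C"],AA)
show(delta(s,*g),8); print(g[0],h[0],h[0]-g[0])
E
```

```text
8 rows: [0.0013, -0.0035, -0.011, 0.0063, 0.0018, 0.0029]
[ 509.63670597 -206.99086741  109.72248793] [ 530.72599628 -232.86857964   26.14267073] [ 21.08929031 -25.87771224 -83.5798172 ]
```

Request:
send_rows(
  moves=[
    [[0.0025, -0.007, -0.022, 0.0126, 0.0036, 0.0058, 1], [0.0025, -0.007, -0.022, 0.0126, 0.0036, 0.0058, 1], [0.0025, -0.007, -0.022, 0.0126, 0.0036, 0.0058, 1], [0.0025, -0.007, -0.022, 0.0126, 0.0036, 0.0058, 1], [0, 0, 0, 0, 0, 0, 1], [0, 0, 0, 0, 0, 0, 1]],
  ],
)

```text
clock: 3.3
eef_pos: [506.4, -208.9, 105.3]
tcp_rot: [-3.135, 0.377, 2.253]
contact_force: [-0.5, -0.0, -0.8]
opening: 1.0
grasp_force: 0.0
```

Run:
```python
from rig import sense,grab_frame
from h import *
s=sense(); t=grab_frame("top")
p,c=fit([t],wb,top_pts,CUPS["C"],(4,4,.05));print(p.round(3),c,s["qpos"].round(2))
show(delta(s,*goal_pick(CUPS["C"],AA)),6)
```

```text
[ 553.029 -260.36    -0.887] -2.2749714851379395 [-0.26  0.33  2.14 -0.56  0.43 -0.46]
6 rows: [0.004, -0.004, -0.0132, 0.0002, -0.0012, 0.0006]
```

Cup C has not moved, so I'll descend and grip it.

Request:
send_rows(
  moves=[
    [[0.004, -0.004, -0.013, 0, 0, 0, 1], [0.004, -0.004, -0.013, 0, 0, 0, 1], [0.004, -0.004, -0.013, 0, 0, 0, 1], [0.004, -0.004, -0.013, 0, 0, 0, 1], [0.004, -0.004, -0.013, 0, 0, 0, 1], [0.004, -0.004, -0.013, 0, -0.005, 0, 1], [0, 0, -0.001, 0, 0, 0, 1], [0, 0, 0, 0, 0, 0, 1]],
  ],
)

```text
clock: 4.15
eef_pos: [530.8, -232.3, 27.1]
tcp_rot: [-3.14, 0.382, 2.253]
contact_force: [0.8, 0.2, 0.4]
opening: 1.002
grasp_force: 0.0
```

Request:
send_rows(
  moves=[
    [[0, 0, 0, 0, 0, 0, -0.2], [0, 0, 0, 0, 0, 0, -0.2], [0, 0, 0, 0, 0, 0, -0.2], [0, 0, 0, 0, 0, 0, -0.2], [0, 0, 0, 0, 0, 0, -0.2], [0, 0, 0, 0, 0, 0, -0.2], [0, 0, 0, 0, 0, 0, -0.2]],
  ],
  grip_force=40,
)

```text
clock: 4.85
eef_pos: [530.9, -232.3, 27.3]
tcp_rot: [-3.14, 0.382, 2.252]
contact_force: [-2.8, 1.5, 7.0]
opening: 0.65
grasp_force: 41.7
```

```bash
cat > plan.py <<'E'
import sys
from rig import sense
from h import *
# from current state: lift, then joint-interpolate to above peg; n rows
def plan(peg,up,lift,n):
    s=sense(); pos,R=s["eef_pos"]+np.array(lift),RV(s["tcp_rot"])
    q1,e1=IK(pos,R,s["qpos"]); g=goal_place(peg,AA,up=up); q2,e2=IK(*g,np.array([.0,.55,2.25,3.12,.85,-1.57]))
    print("err",e1,e2,q1.round(2),q2.round(2))
    P=[FKt(q1+(q2-q1)*k/n) for k in range(n+1)]
    for (p,A),(p2,B) in zip(P,P[1:]): print(np.r_[(p2-p)/1000,(Ro.from_matrix(B)*Ro.from_matrix(A).inv()).as_rotvec()].round(3).tolist(),p2.round().tolist())
if __name__=="__main__":
    s=sense();print(s["eef_pos"].round(1),s["opening"],s["grasp_force"],s["qpos"].round(2)); plan(sys.argv[1],80,[0,0,float(sys.argv[2])],int(sys.argv[3]))
E
python3 plan.py BR 150 26
```

```text
[ 530.9 -232.3   27.3] 0.6496256955857734 41.72959507908672 [-0.3   0.52  2.11 -0.83  0.29 -0.21]
err 7.757683384568281e-14 2.2737367544323206e-15 [-0.3   0.24  2.03 -0.39  0.58 -0.68] [-0.1   0.53  2.26  3.12  0.84 -1.56]
[-0.007, 0.029, -0.017, 0.096, 0.008, -0.052] [524.0, -203.0, 161.0]
[-0.005, 0.03, -0.014, 0.096, 0.007, -0.052] [519.0, -173.0, 147.0]
[-0.004, 0.031, -0.011, 0.096, 0.005, -0.053] [515.0, -143.0, 136.0]
[-0.002, 0.031, -0.008, 0.095, 0.003, -0.053] [513.0, -112.0, 128.0]
[0.0, 0.03, -0.006, 0.094, 0.001, -0.054] [514.0, -82.0, 122.0]
[0.002, 0.029, -0.003, 0.093, -0.001, -0.056] [516.0, -53.0, 119.0]
[0.004, 0.028, -0.001, 0.091, -0.003, -0.057] [520.0, -25.0, 119.0]
[0.006, 0.026, 0.002, 0.089, -0.005, -0.059] [526.0, 1.0, 120.0]
[0.008, 0.024, 0.004, 0.087, -0.007, -0.062] [534.0, 25.0, 124.0]
[0.01, 0.021, 0.005, 0.084, -0.009, -0.064] [544.0, 46.0, 129.0]
[0.011, 0.018, 0.006, 0.082, -0.011, -0.067] [555.0, 64.0, 136.0]
[0.013, 0.015, 0.007, 0.078, -0.013, -0.07] [568.0, 79.0, 143.0]
[0.014, 0.011, 0.008, 0.075, -0.014, -0.073] [582.0, 91.0, 151.0]
[0.015, 0
[... 162 characters left out ...]
082] [627.0, 103.0, 175.0]
[0.015, -0.004, 0.007, 0.058, -0.015, -0.085] [643.0, 99.0, 181.0]
[0.014, -0.007, 0.006, 0.053, -0.015, -0.088] [657.0, 92.0, 187.0]
[0.013, -0.011, 0.004, 0.048, -0.014, -0.091] [670.0, 81.0, 191.0]
[0.012, -0.014, 0.003, 0.043, -0.012, -0.094] [682.0, 67.0, 194.0]
[0.01, -0.017, 0.001, 0.039, -0.01, -0.097] [692.0, 50.0, 195.0]
[0.007, -0.02, -0.001, 0.034, -0.008, -0.099] [699.0, 30.0, 195.0]
[0.005, -0.022, -0.002, 0.029, -0.005, -0.101] [704.0, 8.0, 192.0]
[0.001, -0.024, -0.004, 0.025, -0.002, -0.103] [705.0, -16.0, 188.0]
[-0.002, -0.025, -0.006, 0.021, 0.002, -0.105] [703.0, -41.0, 183.0]
[-0.006, -0.026, -0.007, 0.017, 0.006, -0.106] [698.0, -67.0, 175.0]
```

```bash
cat > plan2.py <<'E'
import sys
from rig import sense
from h import *
def plan2(peg,up,lift,n,zmid=0):
    s=sense(); p0,R0=s["eef_pos"]+np.array([0,0,lift]),RV(s["tcp_rot"])
    p1,R1=goal_place(peg,AA,up=up); w=(R1*R0.inv()).as_rotvec()
    print("row x",n,np.r_[(p1-p0)/1000/n,w/n].round(4).tolist(),"angle",np.linalg.norm(w), "target",p1.round(1))
    q,e=IK(p0,R0,s["qpos"]); Q=[q]
    for k in range(1,n+1):
        q,e=IK(p0+(p1-p0)*k/n,Ro.from_rotvec(w*k/n)*R0,Q[-1]); Q.append(q)
        if e>1e-3: print("bad",k,e)
    Q=np.array(Q); print(Q[::3].round(2)); print("max step",np.abs(np.diff(Q,axis=0)).max(0).round(2))
if __name__=="__main__": plan2(sys.argv[1],float(sys.argv[2]),float(sys.argv[3]),int(sys.argv[4]))
E
python3 plan2.py BR 100 180 24
```

```text
row x 24 [0.0069, 0.0069, -0.0005, 0.07, -0.0371, -0.0728] angle 2.5819837899035485 target [697.7 -67.4 195.3]
[[-0.3   0.2   2.01 -0.36  0.64 -0.72]
 [-0.34  0.21  1.98 -0.07  0.62 -0.71]
 [-0.38  0.22  1.99  0.22  0.57 -0.71]
 [-0.41  0.24  2.02  0.56  0.51 -0.76]
 [-0.42  0.26  2.07  1.    0.45 -0.9 ]
 [-0.4   0.29  2.14  1.58  0.42 -1.16]
 [-0.35  0.34  2.2   2.2   0.48 -1.45]
 [-0.24  0.41  2.25  2.71  0.63 -1.58]
 [-0.1   0.48  2.26  3.12  0.79 -1.56]]
max step [0.05 0.03 0.02 0.21 0.06 0.1 ]
```

Request:
send_rows(
  moves=[
    [[0, 0, 0.02, 0, 0, 0, -0.2], [0, 0, 0.04, 0, 0, 0, -0.2], [0, 0, 0.04, 0, 0, 0, -0.2], [0, 0, 0.04, 0, 0, 0, -0.2], [0, 0, 0.04, 0, 0, 0, -0.2], [0, 0, 0, 0, 0, 0, -0.2]],
  ],
)

```text
clock: 5.45
eef_pos: [533.4, -233.0, 212.6]
tcp_rot: [3.137, 0.389, 2.251]
contact_force: [0.4, -0.3, -1.1]
opening: 0.649
grasp_force: 43.2
```

Request:
send_rows(
  moves=[
    [[0.007, 0.007, -0.0005, 0.07, -0.037, -0.073, -0.2], [0.007, 0.007, -0.0005, 0.07, -0.037, -0.073, -0.2], [0.007, 0.007, -0.0005, 0.07, -0.037, -0.073, -0.2], [0.007, 0.007, -0.0005, 0.07, -0.037, -0.073, -0.2], [0.007, 0.007, -0.0005, 0.07, -0.037, -0.073, -0.2], [0.007, 0.007, -0.0005, 0.07, -0.037, -0.073, -0.2], [0.007, 0.007, -0.0005, 0.07, -0.037, -0.073, -0.2], [0.007, 0.007, -0.0005, 0.07, -0.037, -0.073, -0.2]],
  ],
)

```text
clock: 6.25
eef_pos: [586.2, -175.9, 201.7]
tcp_rot: [2.681, -0.053, 1.566]
contact_force: [1.2, 0.3, -0.6]
opening: 0.648
grasp_force: 43.1
```

Request:
send_rows(
  moves=[
    [[0.007, 0.007, -0.0005, 0.07, -0.037, -0.073, -0.2], [0.007, 0.007, -0.0005, 0.07, -0.037, -0.073, -0.2], [0.007, 0.007, -0.0005, 0.07, -0.037, -0.073, -0.2], [0.007, 0.007, -0.0005, 0.07, -0.037, -0.073, -0.2], [0.007, 0.007, -0.0005, 0.07, -0.037, -0.073, -0.2], [0.007, 0.007, -0.0005, 0.07, -0.037, -0.073, -0.2], [0.007, 0.007, -0.0005, 0.07, -0.037, -0.073, -0.2], [0.007, 0.007, -0.0005, 0.07, -0.037, -0.073, -0.2]],
  ],
)

```text
clock: 7.05
eef_pos: [641.9, -120.4, 197.4]
tcp_rot: [2.549, -0.663, 1.009]
contact_force: [0.8, 0.7, -0.4]
opening: 0.65
grasp_force: 43.1
```

Request:
send_rows(
  moves=[
    [[0.007, 0.007, -0.0005, 0.07, -0.037, -0.073, -0.2], [0.007, 0.007, -0.0005, 0.07, -0.037, -0.073, -0.2], [0.007, 0.007, -0.0005, 0.07, -0.037, -0.073, -0.2], [0.007, 0.007, -0.0005, 0.07, -0.037, -0.073, -0.2], [0.007, 0.007, -0.0005, 0.07, -0.037, -0.073, -0.2], [0.007, 0.007, -0.0005, 0.07, -0.037, -0.073, -0.2], [0.007, 0.007, -0.0005, 0.07, -0.037, -0.073, -0.2], [0.007, 0.007, -0.0005, 0.07, -0.037, -0.073, -0.2], [0, 0, 0, 0, 0, 0, -0.2], [0, 0, 0, 0, 0, 0, -0.2]],
  ],
)

```text
clock: 8.05
eef_pos: [697.9, -63.4, 193.1]
tcp_rot: [-3.134, -1.186, -0.089]
contact_force: [-0.0, -0.3, 0.0]
opening: 0.652
grasp_force: 43.1
```

Run:
```python
from rig import sense,grab_frame
from h import *
s=sense(); print(s["qpos"].round(2)); show(delta(s,*goal_place("BR",AA,up=80)),1)
a=[grab_frame(n)["img"][:,:,::-1] for n in("top","side")]
cv2.imwrite("pics/p1.png",np.hstack([cv2.resize(a[0][100:260,240:400],(400,400)),cv2.resize(a[1][90:250,210:370],(400,400))]))
```

```text
[-0.1   0.49  2.27  3.11  0.8  -1.56]
1 rows: [-0.0002, -0.0039, -0.0178, -0.0033, -0.0042, -0.0029]
```

View pics/p1.png

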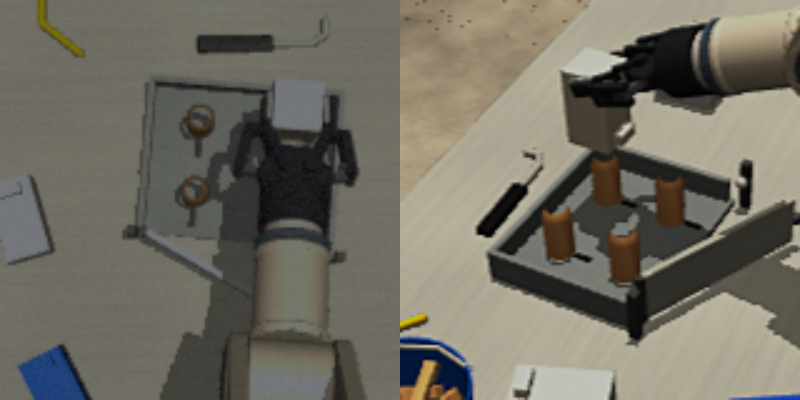

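The cup hangs mouth down above the back right peg with its lug towards the door. I'll descend.

Request:
send_rows(
  moves=[
    [[0, -0.004, -0.018, -0.003, -0.004, -0.003, -0.2], [0, 0, 0, 0, 0, 0, -0.2], [0, 0, -0.012, 0, 0, 0, -0.2], [0, 0, -0.012, 0, 0, 0, -0.2], [0, 0, -0.012, 0, 0, 0, -0.2], [0, 0, -0.012, 0, 0, 0, -0.2], [0, 0, -0.01, 0, 0, 0, -0.2], [0, 0, 0, 0, 0, 0, -0.2]],
  ],
)

```text
clock: 8.95
eef_pos: [698.1, -68.7, 117.2]
tcp_rot: [-3.137, -1.192, -0.093]
contact_force: [0.4, -0.5, -1.0]
opening: 0.647
grasp_force: 43.1
```

Request:
send_rows(
  moves=[
    [[0, 0, -0.006, 0, 0, 0, -0.2], [0, 0, -0.006, 0, 0, 0, -0.2], [0, 0, -0.004, 0, 0, 0, -0.2], [0, 0, -0.002, 0, 0, 0, -0.2], [0, 0, 0, 0, 0, 0, -0.2]],
  ],
)

```text
clock: 9.45
eef_pos: [698.4, -68.3, 99.8]
tcp_rot: [-3.137, -1.193, -0.093]
contact_force: [0.7, 1.2, -1.0]
opening: 0.651
grasp_force: 43.1
```

Run:
```python
from rig import sense
from h import *
s=sense(); print(s["qpos"].round(2),s["contact_force"]); show(delta(s,*goal_place("BR",AA,up=0)),1)
```

```text
[-0.11  0.73  2.25  3.12  1.03 -1.56] [ 0.69389461  1.21929382 -1.01955716]
1 rows: [-0.0007, 0.0009, -0.0046, -0.0016, 0.0024, 0.0031]
```

Request:
send_rows(
  moves=[
    [[0, 0, -0.002, 0, 0, 0, -0.2], [0, 0, -0.002, 0, 0, 0, -0.2], [0, 0, -0.001, 0, 0, 0, -0.2], [0, 0, -0.001, 0, 0, 0, -0.2], [0, 0, -0.001, 0, 0, 0, -0.2], [0, 0, 0, 0, 0, 0, -0.2]],
  ],
)

```text
clock: 10.05
eef_pos: [699.8, -68.6, 96.8]
tcp_rot: [-3.136, -1.202, -0.094]
contact_force: [-6.4, -0.3, 17.3]
opening: 0.651
grasp_force: 44.5
```

Request:
send_rows(
  moves=[
    [[0, 0, 0.002, 0, 0, 0, -0.2], [0, 0, 0, 0, 0, 0, 0.3], [0, 0, 0, 0, 0, 0, 0.6], [0, 0, 0, 0, 0, 0, 1], [0, 0, 0, 0, 0, 0, 1], [0, 0, 0, 0, 0, 0, 1]],
  ],
)

```text
clock: 10.65
eef_pos: [698.3, -68.3, 94.9]
tcp_rot: [-3.137, -1.193, -0.093]
contact_force: [-0.5, -0.3, 0.2]
opening: 1.001
grasp_force: 0.0
```

Request:
send_rows(
  moves=[
    [[-0.009, 0.001, 0.004, 0, 0, 0, 1], [-0.018, 0.0015, 0.0075, 0, 0, 0, 1], [-0.018, 0.0015, 0.0075, 0, 0, 0, 1], [-0.018, 0.0015, 0.0075, 0, 0, 0, 1], [-0.02, 0.0015, 0.02, 0, 0, 0, 1], [-0.02, 0.0015, 0.03, 0, 0, 0, 1], [-0.02, 0.0015, 0.03, 0, 0, 0, 1], [0, 0, 0.03, 0, 0, 0, 1], [0, 0, 0, 0, 0, 0, 1]],
  ],
)

```text
clock: 11.55
eef_pos: [575.3, -58.4, 236.5]
tcp_rot: [-3.137, -1.201, -0.092]
contact_force: [0.1, -0.3, 0.4]
opening: 0.998
grasp_force: 0.0
```

```bash
cat > look.py <<'E'
import sys
from rig import sense,grab_frame
from h import *
s=sense(); t=grab_frame("top");sd=grab_frame("side")
for n in sys.argv[2]:
    p,c=fit([t],wb,top_pts,CUPS[n],(8,8,.1));print(n,p.round(3),round(c,2))
cv2.imwrite(sys.argv[1],np.hstack([cv2.resize(t["img"][100:260,240:400,::-1],(400,400)),cv2.resize(sd["img"][90:250,210:370,::-1],(400,400))]))
print(s["eef_pos"].round(1),s["qpos"].round(2))
E
python3 look.py pics/p2.png AB
```

```text
A [5.815e+02 2.737e+02 2.860e-01] -2.26
B [459.607 410.36    0.845] -2.5
[575.3 -58.4 236.5] [-0.12  0.29  2.51  3.1   0.85 -1.55]
```

View pics/p2.png

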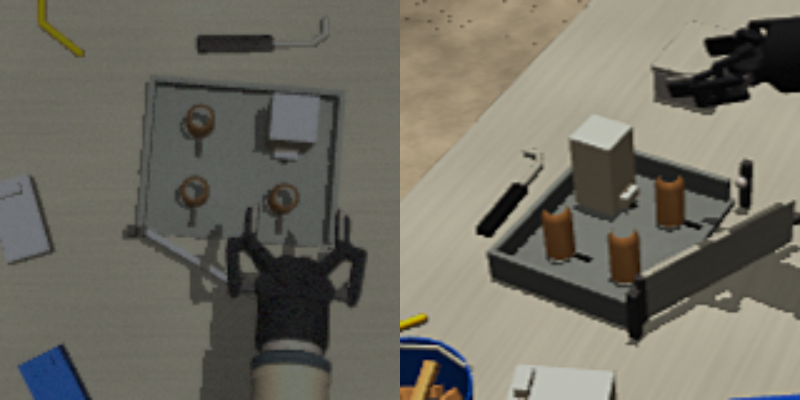

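The first cup is seated with its lug along the strip. Next is cup A.

```bash
cat > goto.py <<'E'
import sys
from rig import sense
from h import *
def go(p1,R1,n):
    s=sense(); p0,R0=s["eef_pos"],RV(s["tcp_rot"]); w=(R1*R0.inv()).as_rotvec()
    print("row x",n,np.r_[(p1-p0)/1000/n,w/n].round(4).tolist(),"angle",np.linalg.norm(w).round(2), "target",p1.round(1))
    q=s["qpos"]; Q=[q]
    for k in range(1,n+1):
        q,e=IK(p0+(p1-p0)*k/n,Ro.from_rotvec(w*k/n)*R0,Q[-1]); Q.append(q)
        if e>1e-3: print("bad",k,e)
    Q=np.array(Q); print(Q[::4].round(2)); print("max step",np.abs(np.diff(Q,axis=0)).max(0).round(2))
if __name__=="__main__":
    c=sys.argv[1]; go(*goal_pick(CUPS[c],AA,back=float(sys.argv[2])),int(sys.argv[3]))
E
python3 goto.py A 150 22
```

```text
row x 22 [-0.0037, 0.0139, -0.0031, 0.0931, 0.0093, -0.0914] angle 2.88 target [494.3 248.1 165.4]
bad 7 0.008489030614602336
bad 8 0.053063128567660156
bad 9 0.09551757174707727
bad 10 0.13570253495753776
bad 11 0.17319403023852373
bad 12 0.20734094280410004
bad 13 0.23730938723542896
bad 14 0.26219784999809137
bad 15 0.28112223567177247
bad 16 0.29332533506508485
bad 17 0.29827376306947473
bad 18 0.2957378392804029
bad 19 0.28579124886023727
bad 20 0.26887650662906415
bad 21 0.2456880502322986
bad 22 0.21737147524529948
[[-0.12  0.29  2.51  3.1   0.86 -1.55]
 [ 0.27  0.24  2.45  3.92  0.74 -1.53]
 [ 0.46  0.22  2.37  4.44  0.68 -1.4 ]
 [ 0.5   0.2   2.37  4.44  0.55 -0.88]
 [ 0.49  0.17  2.36  4.44  0.33 -0.37]
 [ 0.46  0.18  2.33  4.44  0.09  0.16]]
max step [0.11 0.02 0.03 0.21 0.06 0.13]
```

```bash
sed -i 's|^    print("row x",n,np.r_\[(p1-p0)/1000/n,w/n\].round(4).tolist(),"angle"|    if len(sys.argv)>4: w=w*(1-2*np.pi/np.linalg.norm(w))\n&|' goto.py; python3 goto.py A 150 30 L
```

```text
row x 30 [-0.0027, 0.0102, -0.0023, -0.0808, -0.0081, 0.0793] angle 3.41 target [494.3 248.1 165.4]
[[-0.12  0.29  2.51  3.1   0.86 -1.55]
 [-0.19  0.34  2.53  2.8   0.97 -1.82]
 [-0.24  0.34  2.51  2.5   0.95 -2.07]
 [-0.23  0.29  2.46  2.23  0.83 -2.26]
 [-0.15  0.23  2.4   1.94  0.66 -2.34]
 [-0.    0.18  2.32  1.57  0.47 -2.27]
 [ 0.19  0.16  2.24  0.92  0.34 -1.9 ]
 [ 0.41  0.18  2.16  0.1   0.38 -1.34]]
max step [0.05 0.02 0.02 0.22 0.05 0.15]
```

Request:
send_rows(
  moves=[
    [[-0.0027, 0.0102, -0.0023, -0.081, -0.008, 0.079, 1], [-0.0027, 0.0102, -0.0023, -0.081, -0.008, 0.079, 1], [-0.0027, 0.0102, -0.0023, -0.081, -0.008, 0.079, 1], [-0.0027, 0.0102, -0.0023, -0.081, -0.008, 0.079, 1], [-0.0027, 0.0102, -0.0023, -0.081, -0.008, 0.079, 1], [-0.0027, 0.0102, -0.0023, -0.081, -0.008, 0.079, 1], [-0.0027, 0.0102, -0.0023, -0.081, -0.008, 0.079, 1], [-0.0027, 0.0102, -0.0023, -0.081, -0.008, 0.079, 1], [-0.0027, 0.0102, -0.0023, -0.081, -0.008, 0.079, 1], [-0.0027, 0.0102, -0.0023, -0.081, -0.008, 0.079, 1]],
  ],
)

```text
clock: 12.65
eef_pos: [547.6, 44.3, 206.4]
tcp_rot: [2.111, -0.635, 1.625]
contact_force: [-0.2, 0.6, 0.9]
opening: 1.002
grasp_force: 0.0
```

Request:
send_rows(
  moves=[
    [[-0.0027, 0.0102, -0.0023, -0.081, -0.008, 0.079, 1], [-0.0027, 0.0102, -0.0023, -0.081, -0.008, 0.079, 1], [-0.0027, 0.0102, -0.0023, -0.081, -0.008, 0.079, 1], [-0.0027, 0.0102, -0.0023, -0.081, -0.008, 0.079, 1], [-0.0027, 0.0102, -0.0023, -0.081, -0.008, 0.079, 1], [-0.0027, 0.0102, -0.0023, -0.081, -0.008, 0.079, 1], [-0.0027, 0.0102, -0.0023, -0.081, -0.008, 0.079, 1], [-0.0027, 0.0102, -0.0023, -0.081, -0.008, 0.079, 1], [-0.0027, 0.0102, -0.0023, -0.081, -0.008, 0.079, 1], [-0.0027, 0.0102, -0.0023, -0.081, -0.008, 0.079, 1]],
  ],
)

```text
clock: 13.65
eef_pos: [520.3, 146.3, 183.4]
tcp_rot: [2.375, 0.114, 2.39]
contact_force: [0.6, 0.7, -0.1]
opening: 1.003
grasp_force: 0.0
```

Request:
send_rows(
  moves=[
    [[-0.0027, 0.0102, -0.0023, -0.081, -0.008, 0.079, 1], [-0.0027, 0.0102, -0.0023, -0.081, -0.008, 0.079, 1], [-0.0027, 0.0102, -0.0023, -0.081, -0.008, 0.079, 1], [-0.0027, 0.0102, -0.0023, -0.081, -0.008, 0.079, 1], [-0.0027, 0.0102, -0.0023, -0.081, -0.008, 0.079, 1], [-0.0027, 0.0102, -0.0023, -0.081, -0.008, 0.079, 1], [-0.0027, 0.0102, -0.0023, -0.081, -0.008, 0.079, 1], [-0.0027, 0.0102, -0.0023, -0.081, -0.008, 0.079, 1], [-0.0027, 0.0102, -0.0023, -0.081, -0.008, 0.079, 1], [-0.0027, 0.0102, -0.0023, -0.081, -0.008, 0.079, 1]],
  ],
)

```text
clock: 14.65
eef_pos: [493.2, 246.5, 160.0]
tcp_rot: [-3.141, 0.384, -2.86]
contact_force: [-0.2, 0.6, 0.2]
opening: 1.001
grasp_force: 0.0
```

Request:
send_rows(
  moves=[
    [[0, 0, 0, 0, 0, 0, 1], [0, 0, 0, 0, 0, 0, 1]],
  ],
)

```text
clock: 14.85
eef_pos: [493.1, 246.9, 160.6]
tcp_rot: [3.135, 0.385, -2.866]
contact_force: [-0.8, 0.1, -0.5]
opening: 0.998
grasp_force: 0.0
```

```bash
cat > pre.py <<'E'
import sys
from rig import sense,grab_frame
from h import *
n=sys.argv[1]; s=sense(); t=grab_frame("top"); p,c=fit([t],wb,top_pts,CUPS[n],(8,8,.1)); print(p.round(3),round(c,2),s["qpos"].round(2),s["eef_pos"].round(1))
if len(sys.argv)>2: p=CUPS[n]
for b in(50,0): g=goal_pick(p,AA,back=b); print("back",b); show(delta(s,*g),1)
E
python3 pre.py A
```

```text
[5.815e+02 2.737e+02 2.860e-01] -2.35 [ 0.51  0.21  2.13 -0.2   0.43 -1.17] [493.1 246.9 160.6]
back 50
1 rows: [0.0368, 0.0116, -0.088, -0.007, 0.0034, 0.0082]
back 0
1 rows: [0.0546, 0.0168, -0.1345, -0.007, 0.0034, 0.0082]
```

Request:
send_rows(
  moves=[
    [[0.0092, 0.003, -0.022, -0.0018, 0.0008, 0.002, 1], [0.0092, 0.003, -0.022, -0.0018, 0.0008, 0.002, 1], [0.0092, 0.003, -0.022, -0.0018, 0.0008, 0.002, 1], [0.0092, 0.003, -0.022, -0.0018, 0.0008, 0.002, 1], [0.0045, 0.0013, -0.0115, 0, 0, 0, 1], [0.0045, 0.0013, -0.0115, 0, 0, 0, 1], [0.0045, 0.0013, -0.0115, 0, 0, 0, 1], [0.0045, 0.0013, -0.0115, 0, 0, 0, 1], [0, 0, 0, 0, 0, 0, 1]],
  ],
)

```text
clock: 15.8
eef_pos: [549.1, 263.6, 27.7]
tcp_rot: [-3.141, 0.383, -2.856]
contact_force: [-0.1, 0.7, 0.7]
opening: 1.004
grasp_force: 0.0
```

```bash
python3 pre.py A k
```

```text
[5.815e+02 2.737e+02 2.860e-01] -1.65 [ 0.49  0.53  2.08 -0.44  0.18 -0.95] [549.1 263.6  27.7]
back 50
1 rows: [-0.0193, -0.0051, 0.0449, -0.0, 0.0036, 0.0008]
back 0
1 rows: [-0.0015, 0.0001, -0.0016, -0.0, 0.0036, 0.0008]
```

Request:
send_rows(
  moves=[
    [[-0.001, 0, 0, 0, 0, 0, -0.2], [0, 0, 0, 0, 0, 0, -0.2], [0, 0, 0, 0, 0, 0, -0.2], [0, 0, 0, 0, 0, 0, -0.2], [0, 0, 0, 0, 0, 0, -0.2], [0, 0, 0, 0, 0, 0, -0.2], [0, 0, 0, 0, 0, 0, -0.2]],
  ],
  grip_force=40,
)

```text
clock: 16.55
eef_pos: [548.4, 264.3, 29.6]
tcp_rot: [-3.141, 0.386, -2.855]
contact_force: [-3.5, -2.5, 6.7]
opening: 0.65
grasp_force: 42.9
```

Request:
send_rows(
  moves=[
    [[0, 0, 0.02, 0, 0, 0, -0.2], [0, 0, 0.04, 0, 0, 0, -0.2], [0, 0, 0.04, 0, 0, 0, -0.2], [0, 0, 0.04, 0, 0, 0, -0.2], [0, 0, 0.04, 0, 0, 0, -0.2], [0, 0, 0, 0, 0, 0, -0.2], [0, 0, 0, 0, 0, 0, -0.2]],
  ],
)

```text
clock: 17.25
eef_pos: [548.4, 264.4, 210.0]
tcp_rot: [-3.141, 0.387, -2.855]
contact_force: [-0.2, -0.8, -0.8]
opening: 0.651
grasp_force: 43.0
```

```bash
sed -i 's|^    print("row x",n|    if len(sys.argv)>5: w=w*(1-2*np.pi/np.linalg.norm(w))\n&|' plan2.py; python3 plan2.py BL 100 0 30; python3 plan2.py BL 100 0 30 L
```

```text
row x 30 [0.0053, -0.0073, -0.0005, -0.0684, -0.0069, 0.0671] angle 2.8804935740781654 target [707.4  44.6 195.3]
bad 17 0.009149752977817147
bad 18 0.04790640752003552
bad 19 0.08715800316996751
bad 20 0.12673614447032505
bad 21 0.1664430920630466
bad 22 0.20601756336384175
bad 23 0.24508639017227588
bad 24 0.28311606311413967
bad 25 0.31934701357163675
bad 26 0.35275423813300383
bad 27 0.38202320385323285
bad 28 0.4056141437164061
bad 29 0.41526145623294713
bad 30 0.420165396075176
[[ 0.49  0.22  1.98 -0.14  0.57 -1.26]
 [ 0.5   0.25  1.94 -0.32  0.65 -1.37]
 [ 0.52  0.27  1.93 -0.5   0.7  -1.47]
 [ 0.54  0.3   1.93 -0.69  0.72 -1.56]
 [ 0.55  0.33  1.96 -0.9   0.72 -1.64]
 [ 0.54  0.35  2.   -1.14  0.71 -1.68]
 [ 0.51  0.37  2.02 -1.3   0.71 -1.82]
 [ 0.46  0.37  2.01 -1.3   0.67 -2.13]
 [ 0.38  0.36  2.01 -1.3   0.56 -2.47]
 [ 0.26  0.34  2.02 -1.3   0.37 -2.85]
 [ 0.2   0.35  2.   -1.3   0.31 -3.02]]
max step [0.05 0.01 0.02 0.09 0.09 0.14]
row x 30 [0.0053, -0.0073, -0.0005, 0.0808, 0.0081, -0.0792] angle 3.4026917331014204 target [707.4  44.6 195.3]
[[ 0.49  0.22  1.98 -0.14  0.57 -1.26]
 [ 0.36  0.21  2.03  0.21  0.46 -1.38]
 [ 0.24  0.22  2.08  0.69  0.39 -1.63]
 [ 0.14  0.24  2.13  1.26  0.39 -1.95]
 [ 0.06  0.28  2.19  1.76  0.46 -2.19]
 [ 0.02  0.33  2.24  2.14  0.57 -2.28]
 [ 0.    0.39  2.28  2.45  0.69 -2.27]
 [ 0.02  0.44  2.3   2.71  0.79 -2.17]
 [ 0.07  0.48  2.3   2.97  0.85 -2.02]
 [ 0.12  0.49  2.28  3.22  0.85 -1.86]
 [ 0.17  0.49  2.23  3.47  0.79 -1.71]]
max step [0.04 0.02 0.02 0.19 0.04 0.11]
```

Request:
send_rows(
  moves=[
    [[0.0053, -0.0073, 0.001, 0.081, 0.008, -0.079, -0.2], [0.0053, -0.0073, 0.001, 0.081, 0.008, -0.079, -0.2], [0.0053, -0.0073, 0.001, 0.081, 0.008, -0.079, -0.2], [0.0053, -0.0073, 0.001, 0.081, 0.008, -0.079, -0.2], [0.0053, -0.0073, 0.001, 0.081, 0.008, -0.079, -0.2], [0.0053, -0.0073, 0.001, 0.081, 0.008, -0.079, -0.2], [0.0053, -0.0073, 0.001, 0.081, 0.008, -0.079, -0.2], [0.0053, -0.0073, 0.001, 0.081, 0.008, -0.079, -0.2], [0.0053, -0.0073, 0.001, 0.081, 0.008, -0.079, -0.2], [0.0053, -0.0073, 0.001, 0.081, 0.008, -0.079, -0.2]],
  ],
)

```text
clock: 18.25
eef_pos: [600.3, 190.2, 216.4]
tcp_rot: [2.372, 0.11, 2.387]
contact_force: [0.1, -0.4, -0.5]
opening: 0.648
grasp_force: 42.9
```

Request:
send_rows(
  moves=[
    [[0.0053, -0.0073, 0.001, 0.081, 0.008, -0.079, -0.2], [0.0053, -0.0073, 0.001, 0.081, 0.008, -0.079, -0.2], [0.0053, -0.0073, 0.001, 0.081, 0.008, -0.079, -0.2], [0.0053, -0.0073, 0.001, 0.081, 0.008, -0.079, -0.2], [0.0053, -0.0073, 0.001, 0.081, 0.008, -0.079, -0.2], [0.0053, -0.0073, 0.001, 0.081, 0.008, -0.079, -0.2], [0.0053, -0.0073, 0.001, 0.081, 0.008, -0.079, -0.2], [0.0053, -0.0073, 0.001, 0.081, 0.008, -0.079, -0.2], [0.0053, -0.0073, 0.001, 0.081, 0.008, -0.079, -0.2], [0.0053, -0.0073, 0.001, 0.081, 0.008, -0.079, -0.2]],
  ],
)

```text
clock: 19.25
eef_pos: [652.9, 117.5, 225.7]
tcp_rot: [2.11, -0.639, 1.623]
contact_force: [-0.1, 0.1, -0.8]
opening: 0.651
grasp_force: 42.9
```

Request:
send_rows(
  moves=[
    [[0.0053, -0.0073, 0.001, 0.081, 0.008, -0.079, -0.2], [0.0053, -0.0073, 0.001, 0.081, 0.008, -0.079, -0.2], [0.0053, -0.0073, 0.001, 0.081, 0.008, -0.079, -0.2], [0.0053, -0.0073, 0.001, 0.081, 0.008, -0.079, -0.2], [0.0053, -0.0073, 0.001, 0.081, 0.008, -0.079, -0.2], [0.0053, -0.0073, 0.001, 0.081, 0.008, -0.079, -0.2], [0.0053, -0.0073, 0.001, 0.081, 0.008, -0.079, -0.2], [0.0053, -0.0073, 0.001, 0.081, 0.008, -0.079, -0.2], [0.0053, -0.0073, 0.001, 0.081, 0.008, -0.079, -0.2], [0.0053, -0.0073, 0.001, 0.081, 0.008, -0.079, -0.2]],
  ],
)

```text
clock: 20.25
eef_pos: [705.7, 45.1, 235.3]
tcp_rot: [-3.139, -1.191, -0.092]
contact_force: [-0.3, -0.7, -1.4]
opening: 0.653
grasp_force: 42.9
```

Request:
send_rows(
  moves=[
    [[0, 0, 0, 0, 0, 0, -0.2], [0, 0, 0, 0, 0, 0, -0.2]],
  ],
)

```text
clock: 20.45
eef_pos: [706.3, 45.7, 236.9]
tcp_rot: [3.13, -1.195, -0.074]
contact_force: [0.1, 0.2, -1.7]
opening: 0.652
grasp_force: 42.9
```

```bash
cat > put.py <<'E'
import sys
from rig import sense
from h import *
s=sense(); print(s["qpos"].round(2),s["contact_force"].round(1))
for u in(80,0): print("up",u); show(delta(s,*goal_place(sys.argv[1],AA,up=u)),1)
E
python3 put.py BL
```

```text
[ 0.17  0.4   2.23  3.51  0.71 -1.77] [ 0.1  0.2 -1.7]
up 80
1 rows: [0.001, -0.0011, -0.0617, 0.0046, 0.004, -0.0007]
up 0
1 rows: [0.001, -0.0011, -0.1417, 0.0046, 0.004, -0.0007]
```

Request:
send_rows(
  moves=[
    [[-0.001, -0.001, -0.03, 0.0046, 0.004, -0.0007, -0.2], [0, 0, -0.032, 0, 0, 0, -0.2], [0, 0, 0, 0, 0, 0, -0.2], [0, 0, -0.012, 0, 0, 0, -0.2], [0, 0, -0.012, 0, 0, 0, -0.2], [0, 0, -0.012, 0, 0, 0, -0.2], [0, 0, -0.012, 0, 0, 0, -0.2], [0, 0, -0.01, 0, 0, 0, -0.2], [0, 0, 0, 0, 0, 0, -0.2]],
  ],
)

```text
clock: 21.35
eef_pos: [705.8, 44.2, 116.9]
tcp_rot: [-3.136, -1.192, -0.093]
contact_force: [-0.4, 0.0, -1.2]
opening: 0.655
grasp_force: 42.8
```

Request:
send_rows(
  moves=[
    [[0, 0, -0.006, 0, 0, 0, -0.2], [0, 0, -0.006, 0, 0, 0, -0.2], [0, 0, -0.004, 0, 0, 0, -0.2], [0, 0, -0.002, 0, 0, 0, -0.2], [0, 0, 0, 0, 0, 0, -0.2]],
  ],
)

```text
clock: 21.85
eef_pos: [706.2, 44.2, 100.5]
tcp_rot: [-3.134, -1.193, -0.095]
contact_force: [-0.4, -1.0, -0.9]
opening: 0.651
grasp_force: 42.8
```

```bash
python3 put.py BL
```

```text
[ 0.17  0.73  2.23  3.42  1.02 -1.62] [-0.4 -1.  -0.9]
up 80
1 rows: [0.0011, 0.0004, 0.0748, -0.0025, 0.0029, 0.0029]
up 0
1 rows: [0.0011, 0.0004, -0.0052, -0.0025, 0.0029, 0.0029]
```

Request:
send_rows(
  moves=[
    [[0, 0, -0.002, 0, 0, 0, -0.2], [0, 0, -0.002, 0, 0, 0, -0.2], [0, 0, -0.001, 0, 0, 0, -0.2], [0, 0, -0.001, 0, 0, 0, -0.2], [0, 0, -0.001, 0, 0, 0, -0.2], [0, 0, 0, 0, 0, 0, -0.2]],
  ],
)

```text
clock: 22.45
eef_pos: [706.9, 44.3, 95.2]
tcp_rot: [-3.134, -1.197, -0.095]
contact_force: [-2.0, -0.8, 6.1]
opening: 0.651
grasp_force: 43.1
```

Contact with the floor is 6 N. I'll press 1 mm more, release and retreat.

Request:
send_rows(
  moves=[
    [[0, 0, -0.001, 0, 0, 0, -0.2], [0, 0, -0.0005, 0, 0, 0, -0.2], [0, 0, 0.0015, 0, 0, 0, -0.2], [0, 0, 0, 0, 0, 0, 0.3], [0, 0, 0, 0, 0, 0, 0.6], [0, 0, 0, 0, 0, 0, 1], [0, 0, 0, 0, 0, 0, 1], [0, 0, 0, 0, 0, 0, 1]],
  ],
)

```text
clock: 23.25
eef_pos: [706.1, 44.3, 93.4]
tcp_rot: [-3.134, -1.193, -0.095]
contact_force: [-0.0, 0.7, -0.5]
opening: 0.998
grasp_force: 0.0
```

Request:
send_rows(
  moves=[
    [[-0.009, 0.001, 0.004, 0, 0, 0, 1], [-0.018, 0.0015, 0.0075, 0, 0, 0, 1], [-0.018, 0.0015, 0.0075, 0, 0, 0, 1], [-0.018, 0.0015, 0.0075, 0, 0, 0, 1], [-0.02, 0.0015, 0.02, 0, 0, 0, 1], [-0.02, 0.0015, 0.03, 0, 0, 0, 1], [-0.02, 0.0015, 0.03, 0, 0, 0, 1], [-0.02, 0.002, 0.03, 0, 0, 0, 1], [0, 0, 0, 0, 0, 0, 1]],
  ],
)

```text
clock: 24.15
eef_pos: [561.2, 56.4, 234.2]
tcp_rot: [-3.129, -1.199, -0.099]
contact_force: [-0.6, 0.4, -0.3]
opening: 0.999
grasp_force: 0.0
```

```bash
python3 look.py pics/p3.png B; python3 goto.py B 150 30;python3 goto.py B 150 32 L
```

```text
B [459.625 410.41    0.845] -2.55
[561.2  56.4 234.2] [ 0.3   0.29  2.51  3.61  0.89 -1.73]
row x 30 [-0.0055, 0.0095, -0.0022, 0.0577, 0.0231, -0.0552] angle 2.49 target [399.3 342.3 165.4]
bad 7 0.02495996823703829
bad 8 0.05572069817979139
bad 9 0.08523811614190491
bad 10 0.11345930795515258
bad 11 0.14026861077843136
bad 12 0.16549465293493332
bad 13 0.18890974466821064
bad 14 0.21026052705332057
bad 15 0.22927195546579907
bad 16 0.24565433433098416
bad 17 0.2591624302176334
bad 18 0.2695536333434592
bad 19 0.2766511581177338
bad 20 0.2803006405448386
bad 21 0.280450975541074
bad 22 0.2771474807329591
bad 23 0.27046440694494095
bad 24 0.26056625889267265
bad 25 0.257239150555853
bad 26 0.24517388925861308
bad 27 0.23945757274665652
bad 28 0.23688137376443263
bad 29 0.23146074377047957
bad 30 0.2232539664762748
[[ 0.3   0.3   2.51  3.61  0.89 -1.73]
 [ 0.52  0.23  2.44  4.16  0.76 -1.79]
 [ 0.63  0.2   2.39  4.44  0.7  -1.7 ]
 [ 0.66  0.17  2.41  4.44  0.59 -1.38]
 [ 0.66  0.14  2.41  4.44  0.44 -1.06]
 [ 0.65  0.12  2.4   4.44  0.26 -0.74]
 [ 0.62  0.12  2.38  4.44  0.07 -0.41]
 [ 0.67  0.14  2.36  4.44  0.   -0.04]]
max step [0.06 0.03 0.02 0.14 0.05 0.1 ]
row x 32 [-0.0051, 0.0089, -0.0021, -0.0822, -0.033, 0.0786] angle 3.79 target [399.3 342.3 165.4]
[[ 0.3   0.3   2.51  3.61  0.89 -1.73]
 [ 0.22  0.45  2.59  3.24  1.23 -1.92]
 [ 0.07  0.56  2.62  2.85  1.41 -2.28]
 [-0.05  0.54  2.58  2.49  1.32 -2.62]
 [-0.07  0.43  2.52  2.19  1.11 -2.82]
 [ 0.01  0.31  2.44  1.91  0.86 -2.89]
 [ 0.18  0.2   2.36  1.57  0.62 -2.82]
 [ 0.41  0.15  2.27  1.    0.43 -2.48]
 [ 0.67  0.16  2.18  0.16  0.43 -1.88]]
max step [0.06 0.04 0.02 0.22 0.09 0.16]
```

View pics/p3.png

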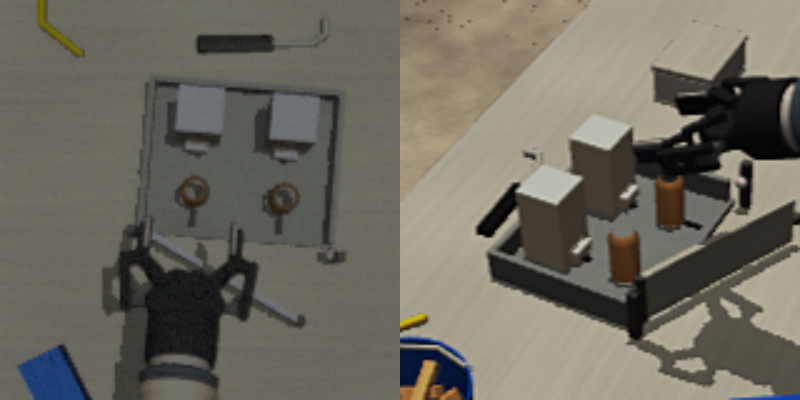

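Both back cups are seated with their lugs over the strips. For cup B I'll plan the reorientation in joint-space segments, to stay clear of the joint limits.

```bash
cat > seg.py <<'E'
from rig import sense
from h import *
def seg(p1,R1,q2guess,K,n,via=None):
    s=sense(); q0=s["qpos"]; p,R=FKt(q0); p,R=s["eef_pos"],RV(s["tcp_rot"]); q2,e=IK(p1,R1,np.array(q2guess)); print("err",e,q2.round(2)); q=q0
    for k in range(1,K+1):
        if k<K: pk,Rk=FKt(q0+(q2-q0)*k/K); Rk=Ro.from_matrix(Rk)
        else: pk,Rk=p1,R1
        row=np.r_[(pk-p)/1000/n,(Rk*R.inv()).as_rotvec()/n].round(3); mx=0;mins=9
        for i in range(1,n+1):
            qn,e=IK(p+row[:3]*1000*i,Ro.from_rotvec(row[3:]*i)*R,q); mx=np.maximum(mx,np.abs(qn-q)); q=qn; mins=min(mins,q[4])
        p=p+row[:3]*1000*n; R=Ro.from_rotvec(row[3:]*n)*R
        print(row.tolist(),"x",n,"end",p.round(),"q",q.round(2),"maxstep",mx.round(2),"e",round(e,5))
E
python3 - <<'E'
from seg import *
g=goal_pick(CUPS["B"],AA,back=150); seg(*g,[.67,.16,2.18,.16,.43,-1.88],3,8)
E
```

```text
err 3.663735981263017e-15 [ 0.67  0.16  2.18  0.16  0.43 -1.88]
[-0.011, 0.038, 0.002, -0.063, -0.021, 0.148] x 8 end [475. 361. 248.] q [ 0.41  0.24  2.4   2.43  0.74 -1.76] maxstep [0.03 0.01 0.05 0.17 0.06 0.05] e 0.0
[-0.018, 0.005, -0.009, -0.08, -0.059, 0.128] x 8 end [331. 401. 176.] q [ 0.55  0.2   2.29  1.3   0.58 -1.82] maxstep [0.05 0.01 0.02 0.15 0.03 0.04] e 0.0
[0.009, -0.007, -0.001, -0.069, -0.09, 0.119] x 8 end [403. 345. 168.] q [ 0.67  0.17  2.17  0.16  0.44 -1.88] maxstep [0.02 0.01 0.03 0.16 0.03 0.02] e 0.0
```

Run:
```python
from seg import *
g=goal_pick(CUPS["B"],AA,back=150); seg(*g,[.67,.16,2.18,.16,.43,-1.88],3,9)
```

```text
err 3.663735981263017e-15 [ 0.67  0.16  2.18  0.16  0.43 -1.88]
[-0.01, 0.034, 0.001, -0.056, -0.019, 0.131] x 9 end [473. 363. 241.] q [ 0.42  0.26  2.41  2.48  0.76 -1.8 ] maxstep [0.02 0.01 0.05 0.15 0.05 0.04] e 0.0
[-0.015, 0.004, -0.007, -0.071, -0.052, 0.114] x 9 end [338. 399. 178.] q [ 0.53  0.2   2.28  1.29  0.6  -1.81] maxstep [0.05 0.01 0.02 0.14 0.03 0.04] e 0.0
[0.007, -0.006, -0.001, -0.062, -0.081, 0.106] x 9 end [401. 345. 169.] q [ 0.67  0.16  2.17  0.15  0.44 -1.87] maxstep [0.02 0.01 0.03 0.14 0.03 0.01] e 0.0
```

Request:
send_rows(
  moves=[
    [[-0.01, 0.034, 0.001, -0.056, -0.019, 0.131, 1], [-0.01, 0.034, 0.001, -0.056, -0.019, 0.131, 1], [-0.01, 0.034, 0.001, -0.056, -0.019, 0.131, 1], [-0.01, 0.034, 0.001, -0.056, -0.019, 0.131, 1], [-0.01, 0.034, 0.001, -0.056, -0.019, 0.131, 1], [-0.01, 0.034, 0.001, -0.056, -0.019, 0.131, 1], [-0.01, 0.034, 0.001, -0.056, -0.019, 0.131, 1], [-0.01, 0.034, 0.001, -0.056, -0.019, 0.131, 1], [-0.01, 0.034, 0.001, -0.056, -0.019, 0.131, 1]],
  ],
)

```text
clock: 25.15
eef_pos: [472.7, 362.9, 236.7]
tcp_rot: [2.291, -0.898, 1.878]
contact_force: [0.4, 0.3, -0.3]
opening: 1.002
grasp_force: 0.0
```

Request:
send_rows(
  moves=[
    [[-0.015, 0.004, -0.007, -0.071, -0.052, 0.114, 1], [-0.015, 0.004, -0.007, -0.071, -0.052, 0.114, 1], [-0.015, 0.004, -0.007, -0.071, -0.052, 0.114, 1], [-0.015, 0.004, -0.007, -0.071, -0.052, 0.114, 1], [-0.015, 0.004, -0.007, -0.071, -0.052, 0.114, 1], [-0.015, 0.004, -0.007, -0.071, -0.052, 0.114, 1], [-0.015, 0.004, -0.007, -0.071, -0.052, 0.114, 1], [-0.015, 0.004, -0.007, -0.071, -0.052, 0.114, 1], [-0.015, 0.004, -0.007, -0.071, -0.052, 0.114, 1]],
  ],
)

```text
clock: 26.05
eef_pos: [337.8, 397.8, 174.0]
tcp_rot: [2.439, -0.156, 2.881]
contact_force: [-0.5, 0.2, -0.4]
opening: 0.997
grasp_force: 0.0
```

Request:
send_rows(
  moves=[
    [[0.007, -0.006, -0.001, -0.062, -0.081, 0.106, 1], [0.007, -0.006, -0.001, -0.062, -0.081, 0.106, 1], [0.007, -0.006, -0.001, -0.062, -0.081, 0.106, 1], [0.007, -0.006, -0.001, -0.062, -0.081, 0.106, 1], [0.007, -0.006, -0.001, -0.062, -0.081, 0.106, 1], [0.007, -0.006, -0.001, -0.062, -0.081, 0.106, 1], [0.007, -0.006, -0.001, -0.062, -0.081, 0.106, 1], [0.007, -0.006, -0.001, -0.062, -0.081, 0.106, 1], [0.007, -0.006, -0.001, -0.062, -0.081, 0.106, 1], [0, 0, 0, 0, 0, 0, 1]],
  ],
)

```text
clock: 27.05
eef_pos: [400.7, 343.7, 165.0]
tcp_rot: [-3.138, 0.379, -2.292]
contact_force: [0.1, -0.1, 0.2]
opening: 1.002
grasp_force: 0.0
```

```bash
python3 pre.py B
```

```text
[459.619 410.488   0.845] -2.6 [ 0.67  0.17  2.17  0.15  0.43 -1.88] [400.7 343.7 165. ]
back 50
1 rows: [0.0232, 0.0266, -0.0924, 0.0028, 0.0018, -0.0039]
back 0
1 rows: [0.0355, 0.0405, -0.1389, 0.0028, 0.0018, -0.0039]
```

Request:
send_rows(
  moves=[
    [[0.0058, 0.0066, -0.023, 0.0007, 0.0005, -0.001, 1], [0.0058, 0.0066, -0.023, 0.0007, 0.0005, -0.001, 1], [0.0058, 0.0066, -0.023, 0.0007, 0.0005, -0.001, 1], [0.0058, 0.0066, -0.023, 0.0007, 0.0005, -0.001, 1], [0.003, 0.0035, -0.0117, 0, 0, 0, 1], [0.003, 0.0035, -0.0117, 0, 0, 0, 1], [0.003, 0.0035, -0.0117, 0, 0, 0, 1], [0.003, 0.0035, -0.0117, 0, 0, 0, 1], [0, 0, 0, 0, 0, 0, 1], [0, 0, 0, 0, 0, 0, 1]],
  ],
)

```text
clock: 28.1
eef_pos: [436.1, 384.1, 27.6]
tcp_rot: [3.138, 0.383, -2.303]
contact_force: [0.5, 0.4, 0.3]
opening: 1.004
grasp_force: 0.0
```

```bash
python3 pre.py B k
```

```text
[459.527 410.491   0.842] -1.92 [ 0.69  0.5   2.14  0.46  0.14 -2.16] [436.1 384.1  27.6]
back 50
1 rows: [-0.0122, -0.0141, 0.045, -0.0039, -0.0006, 0.0062]
back 0
1 rows: [0.0001, -0.0002, -0.0014, -0.0039, -0.0006, 0.0062]
```

Request:
send_rows(
  moves=[
    [[0, 0, -0.001, 0, 0, 0, -0.2], [0, 0, 0, 0, 0, 0, -0.2], [0, 0, 0, 0, 0, 0, -0.2], [0, 0, 0, 0, 0, 0, -0.2], [0, 0, 0, 0, 0, 0, -0.2], [0, 0, 0, 0, 0, 0, -0.2], [0, 0, 0, 0, 0, 0, -0.2]],
  ],
  grip_force=40,
)

```text
clock: 28.85
eef_pos: [436.6, 384.8, 28.0]
tcp_rot: [3.14, 0.386, -2.3]
contact_force: [-1.6, -2.4, 6.9]
opening: 0.647
grasp_force: 42.9
```

Request:
send_rows(
  moves=[
    [[0, 0, 0.02, 0, 0, 0, -0.2], [0, 0, 0.04, 0, 0, 0, -0.2], [0, 0, 0.04, 0, 0, 0, -0.2], [0, 0, 0.04, 0, 0, 0, -0.2], [0, 0, 0.04, 0, 0, 0, -0.2], [0, 0, 0.02, 0, 0, 0, -0.2], [0, 0, 0, 0, 0, 0, -0.2]],
  ],
)

```text
clock: 29.55
eef_pos: [437.8, 385.8, 231.4]
tcp_rot: [3.141, 0.391, -2.299]
contact_force: [0.3, -0.2, -0.4]
opening: 0.652
grasp_force: 42.8
```

Run:
```python
from seg import *
g=goal_place("FL",AA,up=140); seg(*g,[.15,.4,2.4,3.49,.8,-1.65],3,10)
```

```text
err 1.9627897918095272e-10 [ 0.24  0.32  2.4   3.56  0.8  -1.75]
[-0.005, 0.006, 0.001, 0.064, 0.073, -0.085] x 10 end [388. 446. 241.] q [ 0.53  0.19  2.15  1.25  0.67 -1.78] maxstep [0.02 0.01 0.03 0.13 0.02 0.01] e 0.0
[0.016, -0.007, 0.005, 0.066, 0.05, -0.098] x 10 end [548. 376. 291.] q [ 0.38  0.27  2.28  2.42  0.75 -1.79] maxstep [0.04 0.01 0.02 0.12 0.01 0.03] e 0.0
[0.007, -0.032, -0.006, 0.054, 0.028, -0.115] x 10 end [618.  56. 231.] q [ 0.25  0.33  2.4   3.58  0.81 -1.76] maxstep [0.02 0.01 0.05 0.14 0.04 0.04] e 0.0
```

Request:
send_rows(
  moves=[
    [[-0.005, 0.006, 0.001, 0.064, 0.073, -0.085, -0.2], [-0.005, 0.006, 0.001, 0.064, 0.073, -0.085, -0.2], [-0.005, 0.006, 0.001, 0.064, 0.073, -0.085, -0.2], [-0.005, 0.006, 0.001, 0.064, 0.073, -0.085, -0.2], [-0.005, 0.006, 0.001, 0.064, 0.073, -0.085, -0.2], [-0.005, 0.006, 0.001, 0.064, 0.073, -0.085, -0.2], [-0.005, 0.006, 0.001, 0.064, 0.073, -0.085, -0.2], [-0.005, 0.006, 0.001, 0.064, 0.073, -0.085, -0.2], [-0.005, 0.006, 0.001, 0.064, 0.073, -0.085, -0.2], [-0.005, 0.006, 0.001, 0.064, 0.073, -0.085, -0.2]],
  ],
)

```text
clock: 30.55
eef_pos: [386.0, 444.0, 235.7]
tcp_rot: [2.331, -0.121, 2.94]
contact_force: [-0.6, -0.1, -1.7]
opening: 0.651
grasp_force: 42.7
```

Request:
send_rows(
  moves=[
    [[0.016, -0.007, 0.005, 0.066, 0.05, -0.098, -0.2], [0.016, -0.007, 0.005, 0.066, 0.05, -0.098, -0.2], [0.016, -0.007, 0.005, 0.066, 0.05, -0.098, -0.2], [0.016, -0.007, 0.005, 0.066, 0.05, -0.098, -0.2], [0.016, -0.007, 0.005, 0.066, 0.05, -0.098, -0.2], [0.016, -0.007, 0.005, 0.066, 0.05, -0.098, -0.2], [0.016, -0.007, 0.005, 0.066, 0.05, -0.098, -0.2], [0.016, -0.007, 0.005, 0.066, 0.05, -0.098, -0.2], [0.016, -0.007, 0.005, 0.066, 0.05, -0.098, -0.2], [0.016, -0.007, 0.005, 0.066, 0.05, -0.098, -0.2]],
  ],
)

```text
clock: 31.55
eef_pos: [546.3, 373.3, 284.7]
tcp_rot: [2.106, -0.888, 2.016]
contact_force: [0.1, 0.8, -0.3]
opening: 0.653
grasp_force: 42.8
```

Request:
send_rows(
  moves=[
    [[0.007, -0.032, -0.006, 0.054, 0.028, -0.115, -0.2], [0.007, -0.032, -0.006, 0.054, 0.028, -0.115, -0.2], [0.007, -0.032, -0.006, 0.054, 0.028, -0.115, -0.2], [0.007, -0.032, -0.006, 0.054, 0.028, -0.115, -0.2], [0.007, -0.032, -0.006, 0.054, 0.028, -0.115, -0.2], [0.007, -0.032, -0.006, 0.054, 0.028, -0.115, -0.2], [0.007, -0.032, -0.006, 0.054, 0.028, -0.115, -0.2], [0.007, -0.032, -0.006, 0.054, 0.028, -0.115, -0.2], [0.007, -0.032, -0.006, 0.054, 0.028, -0.115, -0.2], [0.007, -0.032, -0.006, 0.054, 0.028, -0.115, -0.2]],
  ],
)

```text
clock: 32.55
eef_pos: [614.9, 53.3, 224.3]
tcp_rot: [3.129, -1.191, -0.081]
contact_force: [0.6, -0.3, -0.4]
opening: 0.65
grasp_force: 42.8
```

Request:
send_rows(
  moves=[
    [[0, 0, 0, 0, 0, 0, -0.2], [0, 0, 0, 0, 0, 0, -0.2], [0, 0, 0, 0, 0, 0, -0.2]],
  ],
)

```text
clock: 32.85
eef_pos: [615.7, 55.2, 226.5]
tcp_rot: [3.122, -1.196, -0.068]
contact_force: [-0.2, 0.6, -0.4]
opening: 0.65
grasp_force: 42.8
```

```bash
python3 put.py FL
```

```text
[ 0.25  0.35  2.41  3.57  0.85 -1.74] [-0.2  0.6 -0.4]
up 80
1 rows: [0.0016, -0.0033, -0.0512, 0.0075, 0.005, 0.0009]
up 0
1 rows: [0.0016, -0.0033, -0.1312, 0.0075, 0.005, 0.0009]
```

Request:
send_rows(
  moves=[
    [[0.0005, -0.0033, -0.025, 0.0075, 0.005, 0.001, -0.2], [0, 0, -0.026, 0, 0, 0, -0.2], [0, 0, 0, 0, 0, 0, -0.2], [0, 0, -0.012, 0, 0, 0, -0.2], [0, 0, -0.012, 0, 0, 0, -0.2], [0, 0, -0.012, 0, 0, 0, -0.2], [0, 0, -0.012, 0, 0, 0, -0.2], [0, 0, -0.01, 0, 0, 0, -0.2], [0, 0, 0, 0, 0, 0, -0.2]],
  ],
)

```text
clock: 33.75
eef_pos: [616.8, 51.8, 118.1]
tcp_rot: [-3.14, -1.191, -0.087]
contact_force: [0.5, 0.1, -0.1]
opening: 0.648
grasp_force: 42.8
```

Request:
send_rows(
  moves=[
    [[0, 0, -0.006, 0, 0, 0, -0.2], [0, 0, -0.006, 0, 0, 0, -0.2], [0, 0, -0.004, 0, 0, 0, -0.2], [0, 0, -0.002, 0, 0, 0, -0.2], [0, 0, 0, 0, 0, 0, -0.2]],
  ],
)

```text
clock: 34.25
eef_pos: [616.9, 51.3, 100.2]
tcp_rot: [-3.138, -1.192, -0.09]
contact_force: [-0.2, -0.8, 0.6]
opening: 0.654
grasp_force: 42.8
```

```bash
python3 put.py FL
```

```text
[ 0.24  0.74  2.4   3.47  1.19 -1.57] [-0.2 -0.8  0.6]
up 80
1 rows: [0.0004, 0.0005, 0.0751, -0.0012, 0.0016, 0.0021]
up 0
1 rows: [0.0004, 0.0005, -0.0049, -0.0012, 0.0016, 0.0021]
```

Request:
send_rows(
  moves=[
    [[0, 0, -0.002, 0, 0, 0, -0.2], [0, 0, -0.002, 0, 0, 0, -0.2], [0, 0, -0.001, 0, 0, 0, -0.2], [0, 0, -0.001, 0, 0, 0, -0.2], [0, 0, -0.001, 0, 0, 0, -0.2], [0, 0, 0, 0, 0, 0, -0.2]],
  ],
)

```text
clock: 34.85
eef_pos: [617.4, 51.4, 94.8]
tcp_rot: [-3.137, -1.196, -0.091]
contact_force: [-2.1, -0.5, 7.7]
opening: 0.65
grasp_force: 43.4
```

Request:
send_rows(
  moves=[
    [[0, 0, -0.001, 0, 0, 0, -0.2], [0, 0, -0.0005, 0, 0, 0, -0.2], [0, 0, 0.0015, 0, 0, 0, -0.2], [0, 0, 0, 0, 0, 0, 0.3], [0, 0, 0, 0, 0, 0, 0.6], [0, 0, 0, 0, 0, 0, 1], [0, 0, 0, 0, 0, 0, 1], [0, 0, 0, 0, 0, 0, 1]],
  ],
)

```text
clock: 35.65
eef_pos: [616.8, 51.3, 93.2]
tcp_rot: [-3.138, -1.192, -0.091]
contact_force: [-0.3, 0.9, 0.4]
opening: 1.001
grasp_force: 0.0
```

Request:
send_rows(
  moves=[
    [[-0.009, 0.001, 0.004, 0, 0, 0, 1], [-0.018, 0.0015, 0.0075, 0, 0, 0, 1], [-0.018, 0.0015, 0.0085, 0, 0, 0, 1], [-0.018, 0.0015, 0.01, 0, 0, 0, 1], [-0.02, 0.0015, 0.02, 0, 0, 0, 1], [-0.02, 0.0015, 0.03, 0, 0, 0, 1], [-0.02, 0.0015, 0.03, 0, 0, 0, 1], [-0.02, 0.002, 0.03, 0, 0, 0, 1], [0, 0, 0, 0, 0, 0, 1]],
  ],
)

```text
clock: 36.55
eef_pos: [475.9, 65.5, 241.3]
tcp_rot: [-3.118, -1.203, -0.108]
contact_force: [0.1, -0.1, 0.2]
opening: 0.999
grasp_force: 0.0
```

```bash
python3 look.py pics/p4.png ""
```

```text
[475.9  65.5 241.3] [ 0.48  0.21  2.66  3.78  0.98 -1.74]
```

View pics/p4.png

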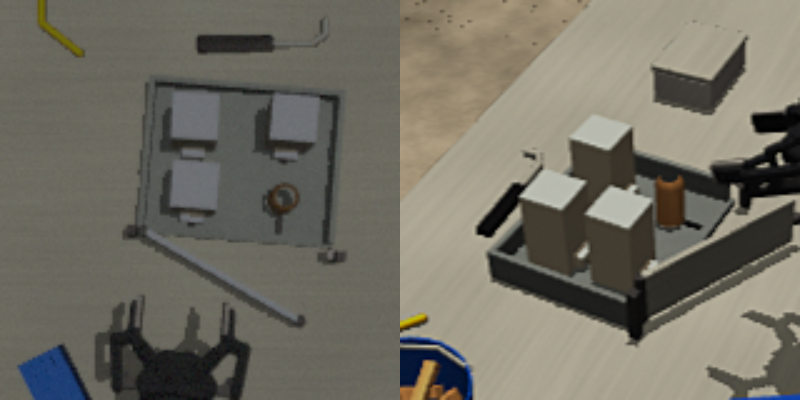

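```bash
cat > chk.py <<'E'
from rig import grab_frame
from h import *
t=grab_frame("top")
def sq(p):
    c,s=np.cos(p[2]),np.sin(p[2]); return np.array([(c*x-s*y+p[0],s*x+c*y+p[1],110) for x in(-28,28) for y in(-28,28)])
for k in("BR","BL","FL"):
    p,c=fit([t],wb,sq,(*PEG[k],BYAW),(6,6,.08)); print(k,p.round(3),round(c,2),"off peg",(p[:2]-PEG[k]).round(1),"yaw err deg",np.degrees(p[2]-BYAW).round(1))
E
python3 chk.py
python3 - <<'E'
from rig import grab_frame
import cv2,numpy as np
t=grab_frame("top")["img"][:,:,::-1];s=grab_frame("side")["img"][:,:,::-1]
cv2.imwrite("pics/p5.png",np.clip(np.hstack([cv2.resize(t[128:200,296:376],(400,360),interpolation=2),cv2.resize(s[130:220,250:350],(400,360),interpolation=2)])*1.6,0,255))
E
```

```text
BR [ 6.96279e+02 -6.87650e+01 -1.11000e-01] -2.4 off peg [ 0.5 -1.6] yaw err deg -1.5
BL [ 7.00481e+02  5.08740e+01 -8.40000e-02] -2.42 off peg [-5.   6.1] yaw err deg 0.1
FL [ 6.16151e+02  5.21040e+01 -9.00000e-02] -2.19 off peg [0.7 0.1] yaw err deg -0.3[ WARN:0@7.560] global loadsave.cpp:1063 imwrite_ Unsupported depth image for selected encoder is fallbacked to CV_8U.
```

View pics/p5.png

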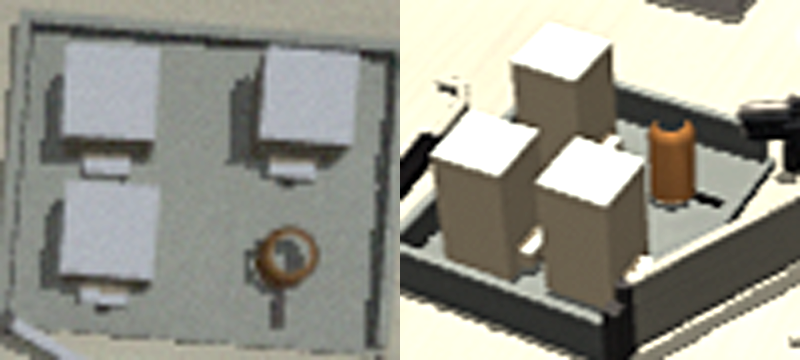

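The back left cup has shifted about 8 mm within its peg slack, but it stands on the floor with its lug straight. The other two are fine. Next is the door, starting with feasible push poses.

```bash
cat >> h.py <<'E'
HIN=np.array([563.,109.5,0])
def door_pt(th,s,off): # point at s from hinge on panel mid-plane, off = outwards
    a=BYAW-th; d=-np.array([-np.sin(a),np.cos(a),0]); nx=np.array([np.cos(a),np.sin(a),0]); return HIN+s*d-off*nx
def tool(t,az,flip=1):
    y=flip*np.array([-np.sin(az),np.cos(az),0]); z=np.array([np.sin(t)*np.cos(az),np.sin(t)*np.sin(az),-np.cos(t)]); return Ro.from_matrix(np.c_[np.cross(y,z),y,z])
E
python3 - <<'E'
from rig import sense,grab_frame
from h import *
from scipy.optimize import minimize_scalar
np.set_printoptions(suppress=True,precision=2)
print("edge at th=.456",door_pt(.456,218,0))
q0=sense()["qpos"]
for t in(0,.3,.6,.8,1.0):
  for az in(BYAW,-.5):
    for nm,P in(("start",door_pt(.46,185,45)+[0,0,62]),("end",door_pt(0,185,15)+[0,0,62])):
      for fl in(1,-1):
       for g in(q0,[-.2,.3,2.3,0,.6,-1.5],[-.2,.3,2.3,0,.6,1.5]):
        q,e=IK(P,tool(t,az,fl),np.array(g))
        if e<1e-3: print(t,round(az,2),nm,fl,P.round(),q)
E
```

```text
edge at th=.456 [450.73 -77.37   0.  ]
0 -0.09 start 1 [429. -25.  62.] [-0.06  0.35  2.19  0.    0.6  -1.54]
0 -0.09 start -1 [429. -25.  62.] [-0.06  0.35  2.19  0.    0.6   1.6 ]
0 -0.09 start -1 [429. -25.  62.] [-0.06  0.35  2.19  0.    0.6   1.6 ]
0 -0.09 end 1 [532. -74.  62.] [-0.14  0.47  1.96  0.    0.71 -1.62]
0 -0.09 end -1 [532. -74.  62.] [-0.14  0.47  1.96 -0.    0.71  1.52]
0 -0.09 end -1 [532. -74.  62.] [-0.14  0.47  1.96 -0.    0.71  1.52]
0 -0.5 start 1 [429. -25.  62.] [-0.06  0.35  2.19  0.    0.6  -1.13]
0 -0.5 start 1 [429. -25.  62.] [-0.06  0.35  2.19  0.    0.6  -1.13]
0 -0.5 start 1 [429. -25.  62.] [-0.06  0.35  2.19  0.    0.6  -1.13]
0 -0.5 start -1 [429. -25.  62.] [-0.06  0.35  2.19  0.    0.6   2.01]
0 -0.5 end 1 [532. -74.  62.] [-0.14  0.47  1.96 -0.    0.71 -1.21]
0 -0.5 end 1 [532. -74.  62.] [-0.14  0.47  1.96  0.    0.71 -1.21]
0 -0.5 end 1 [532. -74.  62.] [-0.14  0.47  1.96  0.    0.71 -1.21]
0 -0.5 end -1 [532. -74.  62.] [-0.14  0.47  1.96  0.    0.71  1.93]
0.3 -0.09 start 1 [429. -25.  62.] [-0.05  0.28  2.38 -0.06  0.17 -1.48]
0.3 -0.09 
[... 1806 characters left out ...]
[532. -74.  62.] [-0.18  0.52  2.46  3.03  0.64 -1.55]
0.8 -0.09 end -1 [532. -74.  62.] [-0.18  0.52  2.46  3.03  0.64 -1.55]
0.8 -0.5 start -1 [429. -25.  62.] [ 0.36  0.52  2.59  4.02  0.78 -1.6 ]
0.8 -0.5 end -1 [532. -74.  62.] [ 0.11  0.53  2.41  3.9   0.64 -1.77]
1.0 -0.09 end 1 [532. -74.  62.] [-0.19  0.7   2.53  3.04  1.09  1.56]
1.0 -0.09 end 1 [532. -74.  62.] [-0.19  0.7   2.53  3.04  1.09  1.56]
1.0 -0.09 end -1 [532. -74.  62.] [-0.19  0.7   2.53  3.04  1.09 -1.58]
1.0 -0.09 end -1 [532. -74.  62.] [-0.19  0.7   2.53  3.04  1.09 -1.58]
1.0 -0.5 start -1 [429. -25.  62.] [ 0.5   0.76  2.63  4.03  1.15 -1.34]
1.0 -0.5 end -1 [532. -74.  62.] [ 0.19  0.69  2.46  3.83  1.01 -1.57]
```

Run:
```python
from seg import *
P=door_pt(.46,185,45)+[0,0,62]; R=tool(.6,BYAW,-1)
seg(P+[0,0,110],R,[-.04,.3,2.5,3.2,.4,-1.6],1,10)
```

```text
err 0.04594974736969751 [-0.06 -0.03  2.53  3.55  0.   -1.96]
[-0.005, -0.009, -0.006, 0.005, 0.059, 0.0] x 10 end [425. -26. 173.] q [-0.06 -0.04  2.53  4.44  0.   -2.85] maxstep [0.06 0.07 0.02 0.35 0.13 0.39] e 0.05135
```

Run:
```python
from seg import *
P=door_pt(.46,185,45)+[0,0,62]; R=tool(0,BYAW,1)
seg(P+[0,0,140],R,[-.06,.2,2.0,0,.8,-1.54],3,10)
```

```text
err 2.657641353120592e-15 [-0.06  0.1   2.08 -0.    0.96 -1.54]
[0.002, 0.025, 0.009, -0.029, -0.033, 0.099] x 10 end [495. 314. 323.] q [ 0.3   0.2   2.46  2.53  0.98 -1.69] maxstep [0.03 0.01 0.05 0.13 0.03 0.03] e 0.0
[-0.01, -0.001, -0.007, -0.063, -0.028, 0.084] x 10 end [395. 304. 253.] q [ 0.13  0.15  2.27  1.27  0.96 -1.61] maxstep [0.06 0.01 0.02 0.16 0.   0.01] e 0.0
[0.003, -0.033, -0.005, -0.093, -0.021, 0.062] x 10 end [425. -26. 203.] q [-0.06  0.09  2.09  0.    0.96 -1.56] maxstep [0.05 0.02 0.04 0.17 0.04 0.05] e 0.0
```

Request:
send_rows(
  moves=[
    [[0.002, 0.025, 0.009, -0.029, -0.033, 0.099, 0], [0.002, 0.025, 0.009, -0.029, -0.033, 0.099, -1], [0.002, 0.025, 0.009, -0.029, -0.033, 0.099, -1], [0.002, 0.025, 0.009, -0.029, -0.033, 0.099, -1], [0.002, 0.025, 0.009, -0.029, -0.033, 0.099, -1], [0.002, 0.025, 0.009, -0.029, -0.033, 0.099, -1], [0.002, 0.025, 0.009, -0.029, -0.033, 0.099, -1], [0.002, 0.025, 0.009, -0.029, -0.033, 0.099, -1], [0.002, 0.025, 0.009, -0.029, -0.033, 0.099, -1], [0.002, 0.025, 0.009, -0.029, -0.033, 0.099, -1]],
  ],
)

```text
clock: 37.8
eef_pos: [499.7, 316.6, 321.8]
tcp_rot: [2.038, -1.146, 1.951]
contact_force: [-0.4, 1.6, 0.8]
opening: 0.001
grasp_force: 0.0
```

Request:
send_rows(
  moves=[
    [[-0.01, -0.001, -0.007, -0.063, -0.028, 0.084, -1], [-0.01, -0.001, -0.007, -0.063, -0.028, 0.084, -1], [-0.01, -0.001, -0.007, -0.063, -0.028, 0.084, -1], [-0.01, -0.001, -0.007, -0.063, -0.028, 0.084, -1], [-0.01, -0.001, -0.007, -0.063, -0.028, 0.084, -1], [-0.01, -0.001, -0.007, -0.063, -0.028, 0.084, -1], [-0.01, -0.001, -0.007, -0.063, -0.028, 0.084, -1], [-0.01, -0.001, -0.007, -0.063, -0.028, 0.084, -1], [-0.01, -0.001, -0.007, -0.063, -0.028, 0.084, -1], [-0.01, -0.001, -0.007, -0.063, -0.028, 0.084, -1]],
  ],
)

```text
clock: 38.8
eef_pos: [399.0, 305.5, 252.2]
tcp_rot: [2.315, -0.506, 2.613]
contact_force: [-0.7, 0.2, -0.2]
opening: 0.003
grasp_force: 0.0
```

Request:
send_rows(
  moves=[
    [[0.003, -0.033, -0.005, -0.093, -0.021, 0.062, -1], [0.003, -0.033, -0.005, -0.093, -0.021, 0.062, -1], [0.003, -0.033, -0.005, -0.093, -0.021, 0.062, -1], [0.003, -0.033, -0.005, -0.093, -0.021, 0.062, -1], [0.003, -0.033, -0.005, -0.093, -0.021, 0.062, -1], [0.003, -0.033, -0.005, -0.093, -0.021, 0.062, -1], [0.003, -0.033, -0.005, -0.093, -0.021, 0.062, -1], [0.003, -0.033, -0.005, -0.093, -0.021, 0.062, -1], [0.003, -0.033, -0.005, -0.093, -0.021, 0.062, -1], [0.003, -0.033, -0.005, -0.093, -0.021, 0.062, -1]],
  ],
)

```text
clock: 39.8
eef_pos: [429.0, -25.4, 202.7]
tcp_rot: [3.141, -0.007, 3.06]
contact_force: [-0.6, 0.1, 0.1]
opening: -0.001
grasp_force: 0.0
```

Request:
send_rows(
  moves=[
    [[0, 0, 0, 0, 0, 0, -1], [0, 0, 0, 0, 0, 0, -1]],
  ],
)

```text
clock: 40.0
eef_pos: [428.6, -23.4, 203.3]
tcp_rot: [3.136, -0.007, 3.057]
contact_force: [0.2, 0.4, -0.5]
opening: -0.001
grasp_force: 0.0
```

```bash
cat > door.py <<'E'
import sys
from rig import sense
from h import *
s=sense(); R=tool(0,BYAW,1); print(s["qpos"].round(2),s["contact_force"].round(1),s["eef_pos"].round(1))
for th,off in((.46,45),(.46,15),(.3,15),(.15,15),(0,15)):
    d=delta(s,door_pt(th,185,off)+[0,0,62],R); print(th,off,(d[0]*1000).round(1),d[1])
E
python3 door.py
```

```text
[-0.06  0.1   2.07  0.01  0.97 -1.55] [ 0.2  0.4 -0.5] [428.6 -23.4 203.3]
0.46 45 [  -0.    -2.  -141.3] [-0.0066 -0.0069 -0.0003]
0.46 15 [  25.6  -17.5 -141.3] [-0.0066 -0.0069 -0.0003]
0.3 15 [  51.   -32.9 -141.3] [-0.0066 -0.0069 -0.0003]
0.15 15 [  76.7  -43.5 -141.3] [-0.0066 -0.0069 -0.0003]
0 15 [ 103.7  -50.2 -141.3] [-0.0066 -0.0069 -0.0003]
```

Request:
send_rows(
  moves=[
    [[0, 0, -0.035, -0.0066, -0.0069, 0, -1], [0, 0, -0.035, 0, 0, 0, -1], [0, 0, -0.035, 0, 0, 0, -1], [0, 0, -0.035, 0, 0, 0, -1], [0, 0, 0, 0, 0, 0, -1]],
  ],
)

```text
clock: 40.5
eef_pos: [426.1, -23.0, 61.4]
tcp_rot: [-3.141, -0.004, 3.057]
contact_force: [-0.3, 0.6, -0.5]
opening: -0.0
grasp_force: 0.0
```

Request:
send_rows(
  moves=[
    [[0.0065, -0.004, 0, 0, 0, 0, -1], [0.0065, -0.004, 0, 0, 0, 0, -1], [0.0065, -0.004, 0, 0, 0, 0, -1], [0.0065, -0.004, 0, 0, 0, 0, -1], [0.0065, -0.004, 0, 0, 0, 0, -1], [0.0065, -0.004, 0, 0, 0, 0, -1], [0.0065, -0.004, 0, 0, 0, 0, -1], [0.0065, -0.004, 0, 0, 0, 0, -1]],
  ],
)

```text
clock: 41.3
eef_pos: [482.4, -55.9, 65.6]
tcp_rot: [-3.14, 0.007, 3.059]
contact_force: [-0.0, 0.7, 0.4]
opening: 0.005
grasp_force: 0.1
```

Request:
send_rows(
  moves=[
    [[0.0065, -0.0026, 0, 0, 0, 0, -1], [0.0065, -0.0026, 0, 0, 0, 0, -1], [0.0065, -0.0026, 0, 0, 0, 0, -1], [0.0065, -0.0026, 0, 0, 0, 0, -1], [0.0054, -0.0013, 0, 0, 0, 0, -1], [0.0054, -0.0013, 0, 0, 0, 0, -1], [0.0054, -0.0013, 0, 0, 0, 0, -1], [0, 0, 0, 0, 0, 0, -1]],
  ],
)

```text
clock: 42.1
eef_pos: [524.8, -69.9, 65.5]
tcp_rot: [-3.14, 0.007, 3.059]
contact_force: [0.3, -0.8, 0.2]
opening: -0.001
grasp_force: 0.0
```

```bash
python3 door.py; python3 look.py pics/p6.png ""
```

```text
[-0.13  0.45  1.98 -0.    0.7  -1.62] [ 0.3 -0.8  0.2] [524.8 -69.9  65.5]
0.46 45 [-96.2  44.6  -3.5] [ 0.0019  0.0071 -0.0026]
0.46 15 [-70.6  29.   -3.5] [ 0.0019  0.0071 -0.0026]
0.3 15 [-45.2  13.6  -3.5] [ 0.0019  0.0071 -0.0026]
0.15 15 [-19.5   3.   -3.5] [ 0.0019  0.0071 -0.0026]
0 15 [ 7.5 -3.6 -3.5] [ 0.0019  0.0071 -0.0026]
[524.8 -69.9  65.5] [-0.13  0.45  1.98 -0.    0.7  -1.62]
```

View pics/p6.png

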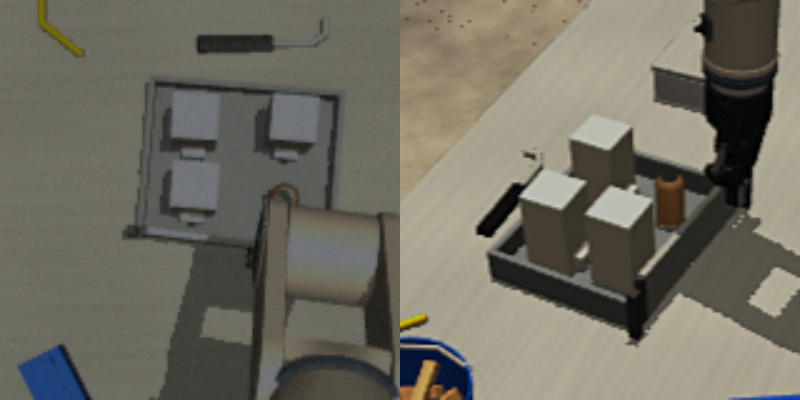

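The door is nearly shut and the FL cup's lug is clear of it. I'll press through the catch.

Request:
send_rows(
  moves=[
    [[0.003, -0.0005, 0, 0, 0, 0, -1], [0.003, -0.0005, 0, 0, 0, 0, -1], [0.003, -0.0005, 0, 0, 0, 0, -1], [0, 0, 0, 0, 0, 0, -1]],
  ],
)

```text
clock: 42.6
eef_pos: [534.1, -71.5, 65.7]
tcp_rot: [-3.14, 0.008, 3.059]
contact_force: [0.1, 0.8, 0.9]
opening: 0.001
grasp_force: 0.0
```

Request:
send_rows(
  moves=[
    [[0.002, 0, 0, 0, 0, 0, -1], [0.002, 0, 0, 0, 0, 0, -1], [0.001, 0, 0, 0, 0, 0, -1], [0, 0, 0, 0, 0, 0, -1]],
  ],
)

```text
clock: 43.0
eef_pos: [534.6, -71.2, 64.9]
tcp_rot: [-3.14, -0.001, 3.059]
contact_force: [-12.1, -1.0, 8.1]
opening: 0.002
grasp_force: 5.8
```

Request:
send_rows(
  moves=[
    [[0.001, 0, 0, 0, 0, 0, -1], [0, 0, 0, 0, 0, 0, -1], [-0.01, 0, 0, 0, 0, 0, -1], [-0.03, 0.002, 0, 0, 0, 0, -1], [-0.02, 0, 0.02, 0, 0, 0, -1], [-0.02, 0, 0.04, 0, 0, 0, -1], [0, 0, 0.04, 0, 0, 0, -1], [0, 0, 0.04, 0, 0, 0, -1]],
  ],
)

```text
clock: 43.8
eef_pos: [458.4, -69.3, 207.1]
tcp_rot: [-3.14, 0.007, 3.059]
contact_force: [1.7, -1.0, 0.2]
opening: 0.001
grasp_force: 0.0
```

Request:
send_rows(
  moves=[
    [[0, -0.04, 0.02, 0, 0, 0, -1], [0, -0.045, 0.01, 0, 0, 0, -1], [0, -0.045, 0, 0, 0, 0, -1], [0, -0.045, 0, 0, 0, 0, -1], [0, -0.045, 0, 0, 0, 0, -1], [0, -0.045, 0, 0, 0, 0, -1], [0, -0.045, 0, 0, 0, 0, -1], [0, 0, 0, 0, 0, 0, -1]],
  ],
)

```text
clock: 44.6
eef_pos: [459.1, -384.4, 235.6]
tcp_rot: [-3.138, 0.008, 3.056]
contact_force: [0.4, 0.5, 0.8]
opening: 0.001
grasp_force: 0.0
```

```bash
python3 chk.py; python3 look.py pics/p7.png ""
python3 - <<'E'
from rig import grab_frame
from h import *
t=grab_frame("top")
for th in(0,.05,.1): print(th,proj(t,[door_pt(th,218,0)+[0,0,77],door_pt(th,5,0)+[0,0,77]]).round(1).tolist())
E
```

```text
BR [ 6.96417e+02 -6.89920e+01 -1.06000e-01] -2.3 off peg [ 0.6 -1.8] yaw err deg -1.2
BL [ 7.00192e+02  5.08800e+01 -7.30000e-02] -2.29 off peg [-5.3  6.1] yaw err deg 0.7
FL [ 6.16353e+02  5.18620e+01 -9.70000e-02] -2.04 off peg [ 0.9 -0.1] yaw err deg -0.7
[ 458.8 -381.8  235.3] [-0.7   0.32  1.71  0.    1.1  -2.18]
0 [[369.5, 197.6], [300.3, 192.0]]
0.05 [[369.2, 201.2], [300.3, 192.1]]
0.1 [[368.6, 204.7], [300.3, 192.2]]
```

View pics/p7.png

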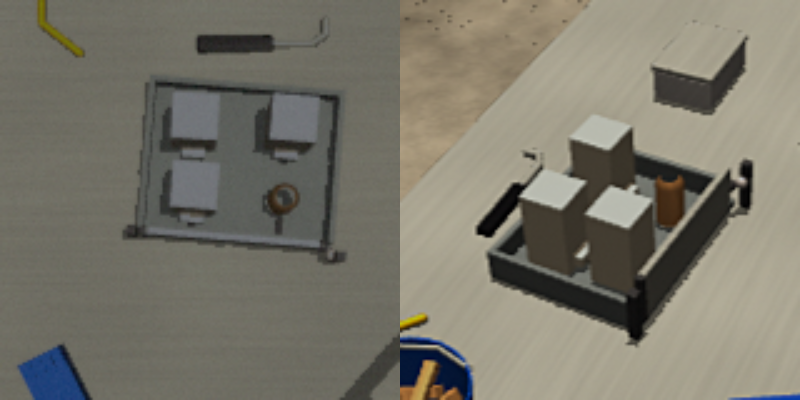

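The door lies along the closed line, with its edge at about (370,198) against a predicted (369.5,197.6). All three cups are seated with their lugs straight, so I'm handing in.

```bash
python3 -c "
from rig import sign_off
print(sign_off())"
```

```text
the job is handed in; nothing more can be done
None
```

The job is handed in: in the last pictures all three white cups stand mouth down on their own pegs (both back pegs and the front left one), rims on the floor and lugs facing the door. The door then closed to its stop, though I judged the snap from the pictures and push force. The back left cup shifted about 8 mm within its peg slack but stayed straight, and I never touched the bucket, tin or hoof pick.

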